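# Open the latched chisel case under the bench lamp

## Robot

A 6-joint arm with a two-finger parallel gripper is mounted at the origin on the work surface. World frame = base frame: x ahead of the robot, y to its left, z up, the work surface at z = 0. Lengths are in m, angles in rad, forces in N, time in s.
With the tool pointing down it reaches from about 0.225 to 0.875 m from the base axis. Payload 3.4 kg.
Tool frame: the origin (TCP) lies at the centre of the arm's flange, where the gripper is bolted on; the fingertips stand 173 mm ahead of it and the grasp point (between the pads) lies 155 mm ahead of it; z points along the fingers, x is the direction in which the jaws open and shut, and the axes are right-handed (so a half turn about z gives the same grasp; the last joint's range is limited). The gripper opens to 85 mm and grips with 20 to 120 N. Pads are 22 mm wide; open, the fingers measure 114 mm over their backs; the gripper's body (76 mm by 85 mm) begins 54 mm behind the grasp point. The pads swing forward as they close: fully open they stand 13 mm farther back than shut.
Start: joints at [-0.121, 0.276, 1.505, -0, 1.361, -0.121], TCP at [0.575, -0, 0.405] pointing down, gripper open.
Joint ranges: [-2.89, 2.89], [-0.75, 2.08], [0.22, 2.7], [-1.18, 4.32], [0.11, 2.71], [-2.7, 2.7]. Speed limits (rad/s): [2.57, 2.57, 3.14, 3.14, 3.14, 3.14].

## Interface

Orientations are given as a unit quaternion [x, y, z, w].
In Python, from bench import r gives the robot as it stands. The module is installed in compiled form; this text tells all that it offers.
- The arm moves only by the tool move_arm, never from a script. Its argument "increments" is a list of rows, each an object with "hand": the finger opening in mm, from 0 to 85.4; "offset": the shift along the tool's x, y, z in mm, a list of three; "twist": the turn about the tool's z in degrees. A call has exactly 5 rows; each row shifts and turns the pose as measured when the row begins, along the tool's axes as they then stand; what a row does not reach is not made up. A row lasts 1/8 s, in which the tool goes at most 62.5 mm and 10.7 degrees, less where a joint would pass 70% of its speed; a pose out of reach is approached as far as the arm can. A call is refused whole if a number of a shift passes 62.5 or a number of a turn 10.7, either way. A call with a gripper value outside its range is refused whole. The fingers move at their own pace and stop on an object; "newtons" is the grip in N (left out, the last holds). Time passes only in rows, so rows that do not move let the fingers close, or fill a call up. It gives the time, the measured TCP pose, the force and the opening at its end, in the units of the state.
- r.observe(): the state, without advancing time (a new reading comes with each control period).
- r.grab_frame(name): name is "scene" or "side" or "wrist"; returns a dict with "image" (400x640x3 uint8, blue, green, red), "z_map" (400x640 float32, m along the optical axis (not along the pixel's ray), 0 where there is no reading), "K" (3x3 intrinsics, pixels), "origin" and "orientation" of the camera in the world. Camera axes: x right, y down, z forward; pixel columns grow to the right and rows downward; lengths in m; the calibration is good to about 2 mm. A picture is of the moment at which its call begins.
- r.hand_in(): hands the job in, once; it reports no verdict.
The state is a dict: "t": time; "qpos": joint angles; "joint_vel": joint speeds; "joint_efforts": joint torques, N m; "tcp_pos": TCP position; "tcp_rot": TCP orientation; "wrist_force": force on the tool from outside, world axes, zero at the start; "torque": the same for the moment, N m; "opening": finger opening in m.
Only numpy, scipy, OpenCV 4.12 (cv2) and the standard library are available. Lean on these libraries where they do the work, as an engineer would, in place of code of your own. Each camera call takes 0.05 s, during which the arm holds its last target. There are 200 camera calls.

## Task

First lift the wooden hand plane off the lid of the tool case and set it gently, sole down, on a free bit of the bench. Then swing the latch lever round under the lamp bar until it is clear of the lid, and only then raise the lid by its pull tab until it stands upright by itself. Be gentle with the case and the plane, do not bump the lamp, and leave the mug, glue bottle, tin and mallet where they are.

Things in the scene. Friction and masses are not known exactly. Their poses are not given: they have to be found in the camera images.
- case: Plywood tool case fixed to the bench, top 100 mm up. Origin at bench height; in its frame the box spans x -70 to 80, y -150 to 150 mm; -x is the front, z up. A latch block stands before it at x -120 to -70, y 32 to 152 mm, 95 mm high; elsewhere the front is free down to the bench. Case, lid and latch stand 120 N of finger contact in all: pinch them with 20 to 40 N.
- pivot (a point): Point on the latch lever's vertical pivot axis, 146 mm above the bench; at x -98, y 70 mm in the case's frame.
- knob (a point): Point 146 mm up on the axis of the latch's upright round steel knob (20 mm diameter, free from 116 to 164 mm above the bench), 55 mm from the pivot. The knob stands on the flat dark steel lever bar, 20 mm wide, 104 to 116 mm above the bench, which reaches 15 mm beyond the pivot at one end and 70 mm at the knob end.
- latch (a joint): Angle of the latch lever, 0 to 1.75 rad with stops. At 0 it points to the case's +x, over the lid, and holds it shut; it grows as the lever swings to the case's +y (anticlockwise from above). The lid is clear from 1.32 rad on. Needs 1 to 2 N at the knob and stays where it is left.
- tab (a point): Grip point in the middle of the wooden pull tab on the lid's front edge, 28 mm out from that edge; at y -85 mm in the case's frame, 93 mm high when shut. The tab is 22 mm wide (case y), 14 mm thick, sticks out 40 mm, nothing below it. 178 mm from the hinge axis.
- hinge (a point): Point straight behind the tab on the lid's level hinge line, which runs along the case's y: at x 80, y -85, z 90 mm in the case's frame.
- lid (a joint): Lid angle: 0 shut, 1.57 upright, stop at 1.75 rad; it swings up and over to the case's +x. Plywood 150 x 300 x 10 mm, stiff hinge, stays where it is left; 3 to 5 N at the tab lifts it. Do not fling it: stay under 3 rad/s.
- plane: Wooden hand plane, 150 mm long (its x) and 50 mm wide (its y), body 42 mm high with smooth upright sides, small knob, iron and rear grip on top up to 68 mm. 0.3 to 0.6 kg. Origin at the centre of the sole, z up; starts sole down on the lid.
- lamp: Bench lamp fixed to the bench beside the case: origin under its 24 mm post (foot 100 x 80 x 30 mm). In its frame a flat bar 70 mm wide (x -35 to +35) reaches from y +25 to y -245 mm, at 323 to 355 mm height, right over the latch; the post top is at 380 mm.
- mug: White mug, 76 mm diameter, 90 mm high, handle on one side reaching about 70 mm from the axis; origin at the centre of its foot.
- glue: Glue bottle, 64 mm diameter, 150 mm high; origin at the centre of its foot.
- tin: Round tin, 80 mm diameter, 80 mm high; origin at the centre of its foot.
- mallet: Wooden mallet lying on the bench: head 75 x 120 mm (x, y), 65 mm high, origin under its centre; handle 24 mm wide reaching to 230 mm along its -x.
Things that resemble listed ones, but are neither listed nor needed, are in the scene too. Several things have the shape of the plane; the one meant has the colours described above.

How it is judged:
On the way, in this order (a step that is already met when the one before it is completed fails the run):
1. the plane stands sole down on the bench, off the case and let go (height (world z) of plane below 0.008 m and angle between plane's own z axis and vertical below 0.12 rad and contact force between plane and case below 0.5 N and contact force between the fingers and plane below 0.5 N), for 0.2 s.
2. the latch lever is swung clear of the lid (over 1.32 rad) (value of joint latch above 1.32 rad), for 0.2 s.
3. the lid is raised upright (over 1.3 rad) (value of joint lid above 1.3 rad), for 0.2 s.
At the end, for the whole second after the job is handed in: The plane rests sole down on the bench (within 8 mm and 7 degrees), not touching the case; the latch is past 1.32 rad, clear of the lid; the lid stays open past 1.3 rad (75 degrees) and is still (all of step 1 and linear speed of plane below 0.02 m/s and value of joint latch above 1.32 rad and value of joint lid above 1.3 rad and velocity of joint lid between -0.05 and 0.05 rad/s).
It fails at once if a bystander (mug, glue, tin, mallet) is moved more than 20 mm (distance of any of mug, glue, tin, mallet from where it was at the start of the episode above 0.02 m).
It fails at once if the lamp is bumped by the arm, fingers or plane with more than 10 N (contact force between any of the arm, the fingers, plane and lamp above 10 N).
It fails at once if the fingers press or squeeze the case, lid or latch with more than 120 N in all (contact force between the fingers and case above 120 N).
It fails at once if the plane is dropped or thrown: moving at over 0.7 m/s while out of the fingers (a fall of more than 25 mm) (linear speed of plane above 0.7 m/s and contact force between the fingers and plane below 0.5 N).
It fails at once if the lid is flung or dropped (over 3 rad/s) (velocity of joint lid above 3 rad/s or velocity of joint lid below -3 rad/s).
It also fails if it takes over 72 s, if anything falls off the work surface, if the arm or the gripper's body presses on something with over 40 N, if the wrist force passes 120 N, or if a joint passes its speed limit or range.

## Working session

There is one attempt and no reset: what is moved stays moved. The work goes in short steps, Python scripts to look and compute and a tool call to move; the robot and the scene stay as the last step left them, time stands still between calls to the robot, and variables do not carry over. Pictures are saved under pics/ and viewed, about 8 in all and at most 12, crops included, and the job is handed in when it is done.

Besides the shell and the picture viewer there is one more tool, called after "Request:" by a JSON object that holds its "api" and its "payload", one argument or row to a line. move_arm: Moves the arm, as the interface text tells. Its arguments: {"type":"object","properties":{"increments":{"type":"array"},"newtons":{"type":"number"}},"required":["increments"]}

```bash
mkdir -p pics && cat > h.py <<'E'
import numpy as np, cv2
from scipy.spatial.transform import Rotation as R
from bench import r
def grab(n):
    f=r.grab_frame(n); f['K']=np.array(f['K']); f['o']=np.array(f['origin']); f['R']=R.from_quat(f['orientation']).as_matrix(); return f
def pts(f):
    h,w=f['z_map'].shape; v,u=np.mgrid[:h,:w]; z=f['z_map']
    c=np.stack([(u-f['K'][0,2])/f['K'][0,0]*z,(v-f['K'][1,2])/f['K'][1,1]*z,z],-1)
    return c@f['R'].T+f['o']
def proj(f,p):
    c=f['R'].T@(np.array(p)-f['o']); q=f['K']@c; return q[:2]/q[2]
E
python3 - <<'E'
from h import *
s=r.observe(); print(s)
for n in ('scene','side','wrist'):
    f=grab(n); cv2.imwrite(f'pics/{n}0.png',f['image']); np.savez(f'{n}0.npz',P=pts(f),im=f['image'],K=f['K'],o=f['o'],R=f['R'],z=f['z_map'])
    print(n,f['o'].round(3),f['R'][:,2].round(3),f['K'][0,0])
E
```

```text
{'t': 0.0, 'qpos': array([-1.21016257e-01,  2.76593032e-01,  1.50615396e+00,  1.05474486e-05,
        1.36069672e+00, -1.21017081e-01]), 'joint_vel': array([ 0.00081225, -0.00158181, -0.00051732,  0.00177951,  0.00036563,
        0.00044753]), 'joint_efforts': array([ 6.20495921e-04, -4.16768074e+01, -2.45808578e+01, -1.52056768e-04,
        1.11346930e-02,  1.69860516e-05]), 'tcp_pos': array([5.74780567e-01, 1.39344260e-05, 4.03832239e-01]), 'tcp_rot': array([ 9.99999572e-01, -6.92490084e-07, -9.18136283e-04, -1.16850121e-04]), 'wrist_force': array([0.78563825, 0.23883423, 0.64793476]), 'torque': array([-0.00363716, -0.03365661, -0.04428373]), 'opening': 0.08541081373370135}
scene [1.265 0.191 0.973] [-0.632 -0.156 -0.759] 390.9827739659998
side [0.109 0.723 0.593] [ 0.487 -0.718 -0.497] 413.41399967196656
wrist [0.574 0.083 0.372] [-0.001 -0.317 -0.949] 285.51999207567343
```

View pics/scene0.png

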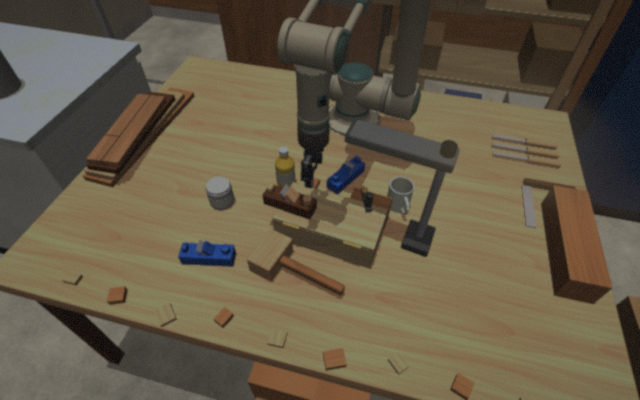

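View pics/side0.png

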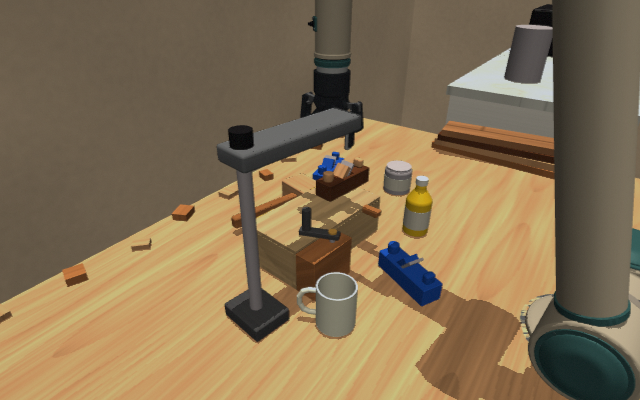

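Scene view: the candidates for the plane are the brown one on the lid at (290,202) and blue ones at (345,175) and (207,253). I choose the brown wooden one. The other positions are latch knob (368,200), lamp foot (418,237), mug (400,195), glue (285,165), tin (219,192) and mallet (270,253). Next I measure from depth.

```bash
python3 - <<'E'
from h import *
D={n:np.load(n+'0.npz') for n in('scene','side','wrist')}
# height map from all cams, x .2-.9, y -.45-.45 at 2mm/px
s=500
def top(names,zmax=.3):
    H=np.zeros((400,480));C=np.zeros((400,480,3),np.uint8)
    for n in names:
        d=D[n];P=d['P'].reshape(-1,3);im=d['im'].reshape(-1,3);ok=(d['z'].ravel()>0)&(P[:,2]<zmax)&(P[:,2]>-.02)
        i=((P[:,0]-.15)*s).round().astype(int);j=((P[:,1]+.48)*s).round().astype(int)
        ok&=(i>=0)&(i<400)&(j>=0)&(j<480)
        for k in np.flatnonzero(ok):
            if P[k,2]>H[i[k],j[k]]: H[i[k],j[k]]=P[k,2];C[i[k],j[k]]=im[k]
    return H,C
H,C=top(['scene','side','wrist'])
np.savez('top.npz',H=H,C=C)
hm=cv2.applyColorMap(np.clip(H/.2*255,0,255).astype(np.uint8),cv2.COLORMAP_JET)
def fl(a): # rows up = +x, left = +y
    return a[::-1,::-1]
a=np.concatenate([fl(cv2.dilate(C,np.ones((3,3)))),fl(cv2.dilate(hm,np.ones((3,3))))],1)
a=cv2.resize(a,None,fx=.83,fy=.83); cv2.imwrite('pics/top.png',a)
w=cv2.resize(D['scene']['im'][130:300,160:460],None,fx=2.6,fy=2.6,interpolation=cv2.INTER_CUBIC);cv2.imwrite('pics/crop.png',cv2.convertScaleAbs(w,alpha=1.5))
cv2.imwrite('pics/wr.png',cv2.convertScaleAbs(D['wrist']['im'],alpha=1.4))
# quick: brown plane: dark saturated red-brown pixels at z>.11
d=D['scene'];P=d['P'];hsv=cv2.cvtColor(d['im'],cv2.COLOR_BGR2HSV)
def comp(m,nm):
    p=P[m];print(nm,len(p),p.min(0).round(3),p.max(0).round(3),p.mean(0).round(3))
v,u=np.mgrid[:400,:640]
box=lambda a,b,c,e:(u>=a)&(u<c)&(v>=b)&(v<e)&(d['z']>0)
z=P[...,2]
comp(box(205,175,240,212)&(z>.02),'tin')
comp(box(270,145,300,190)&(z>.02)&(P[...,0]<.55),'glue')
comp(box(385,175,420,212)&(z>.02),'mug')
comp(box(245,230,295,278)&(z>.03),'mallethead')
comp(box(295,255,345,295)&(z>.008),'handle')
comp(box(400,220,440,255)&(z>.02),'foot')
comp(box(345,120,460,170)&(z>.3),'bar')
comp(box(325,155,367,192)&(z>.015)&(hsv[...,0]>100)&(hsv[...,1]>120),'blueA')
comp(box(175,235,240,268)&(z>.015)&(hsv[...,0]>100)&(hsv[...,1]>120),'blueB')
for q in [(340,205),(375,220),(385,225),(300,225),(290,195),(275,205),(368,202),(365,190)]: print(q,P[q[1],q[0]].round(3),hsv[q[1],q[0]])
E
```

```text
tin 674 [ 0.502 -0.353  0.02 ] [ 0.583 -0.278  0.085] [ 0.554 -0.31   0.065]
glue 646 [ 0.389 -0.174  0.021] [ 0.517 -0.063  0.153] [ 0.429 -0.133  0.089]
mug 786 [0.364 0.192 0.02 ] [0.532 0.272 0.105] [0.419 0.233 0.066]
mallethead 1503 [ 0.634 -0.139  0.03 ] [ 0.781 -0.008  0.073] [ 0.718 -0.078  0.059]
handle 635 [ 0.653 -0.012  0.009] [0.781 0.135 0.053] [0.753 0.066 0.042]
foot 810 [0.478 0.265 0.02 ] [0.589 0.357 0.115] [0.542 0.311 0.038]
bar 2979 [0.464 0.067 0.302] [0.571 0.341 0.383] [0.528 0.208 0.353]
blueA 550 [0.279 0.001 0.015] [0.42  0.1   0.068] [0.36  0.05  0.042]
blueB 934 [ 0.718 -0.336  0.015] [ 0.792 -0.188  0.069] [ 0.762 -0.257  0.042]
(340, 205) [0.542 0.071 0.102] [18 94 92]
(375, 220) [0.568 0.178 0.099] [ 21  87 135]
(385, 225) [0.506 0.21  0.007] [ 14 108  71]
(300, 225) [ 0.64  -0.021  0.1  ] [ 21  82 130]
(290, 195) [ 0.588 -0.064  0.157] [ 14 106 125]
(275, 205) [ 0.6   -0.107  0.114] [ 13 113  27]
(368, 202) [0.541 0.149 0.138] [135  23  22]
(365, 190) [0.481 0.132 0.12 ] [ 18 133 102]
```

View pics/crop.png

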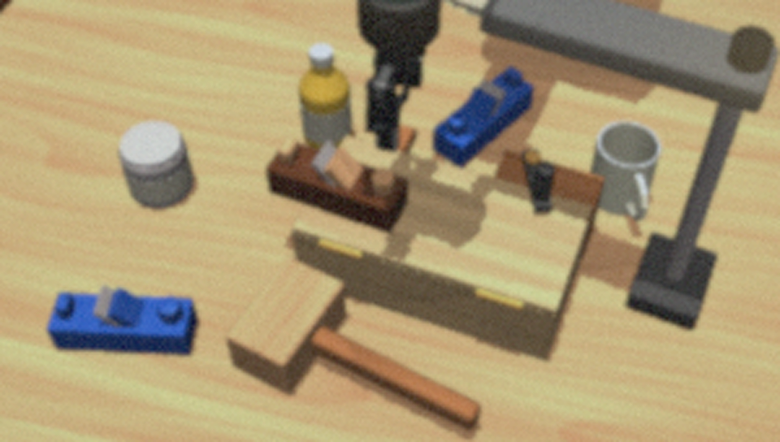

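View pics/top.png

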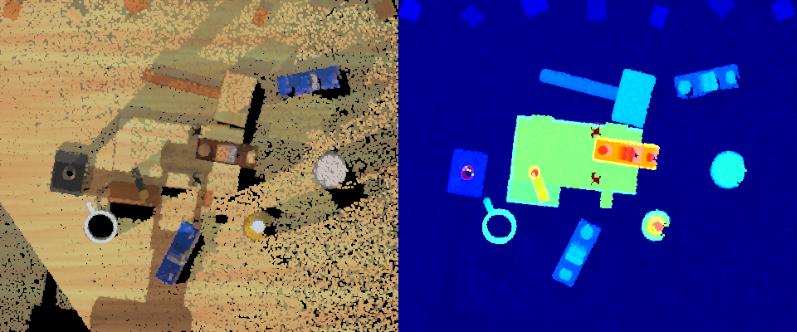

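Crop confirms brown wooden plane on the lid at crop (340,185). The height map shows the case with tab at (606,200), lever at (540,185) and the plane at (625,152), overhanging the case's −y end. Now I fit poses.

```bash
python3 - <<'E'
from h import *
d=np.load('top.npz');H=d['H'].astype(np.float32);C=d['C']
hsv=cv2.cvtColor(C,cv2.COLOR_BGR2HSV)
W=lambda c:(c[1]/500+.15,c[0]/500-.48)
def rect(m,nm):
    m=cv2.morphologyEx(m.astype(np.uint8),cv2.MORPH_CLOSE,np.ones((5,5)));m=cv2.morphologyEx(m,cv2.MORPH_OPEN,np.ones((5,5)))
    n,l,st,_=cv2.connectedComponentsWithStats(m)
    for k in range(1,n):
        if st[k,4]<120: continue
        v,u=np.nonzero(l==k); r_=cv2.minAreaRect(np.stack([u,v],1).astype(np.float32))
        b=cv2.boxPoints(r_); print(nm,st[k,4],'c',np.round(W(r_[0]),3),'size',np.round(np.array(r_[1])/500,3),'corners',[tuple(np.round(W(x),3)) for x in b])
rect((H>.108)&(H<.3)&(np.add.outer(np.zeros(400),np.arange(480))<250),'plane+')
rect((H>.135)&(H<.3),'high')
rect((H>.085)&(H<.106),'case')
rect((H>.02)&(H<.085),'low')
E
```

```text
plane+ 391 c [ 0.405 -0.143] size [0.046 0.042] corners [(np.float32(0.382), np.float32(-0.164)), (np.float32(0.382), np.float32(-0.122)), (np.float32(0.428), np.float32(-0.122)), (np.float32(0.428), np.float32(-0.164))]
plane+ 234 c [0.517 0.003] size [0.034 0.026] corners [(np.float32(0.5), np.float32(-0.01)), (np.float32(0.5), np.float32(0.016)), (np.float32(0.534), np.float32(0.016)), (np.float32(0.534), np.float32(-0.01))]
plane+ 2391 c [ 0.596 -0.062] size [0.171 0.088] corners [(np.float32(0.625), np.float32(-0.154)), (np.float32(0.538), np.float32(-0.139)), (np.float32(0.567), np.float32(0.029)), (np.float32(0.654), np.float32(0.014))]
high 199 c [ 0.406 -0.143] size [0.032 0.026] corners [(np.float32(0.39), np.float32(-0.156)), (np.float32(0.39), np.float32(-0.13)), (np.float32(0.422), np.float32(-0.13)), (np.float32(0.422), np.float32(-0.156))]
high 234 c [0.517 0.003] size [0.034 0.026] corners [(np.float32(0.5), np.float32(-0.01)), (np.float32(0.5), np.float32(0.016)), (np.float32(0.534), np.float32(0.016)), (np.float32(0.534), np.float32(-0.01))]
high 2311 c [ 0.596 -0.0
[... 1861 characters left out ...]
np.float32(-0.134)), (np.float32(0.926), np.float32(-0.162))]
low 401 c [0.927 0.449] size [0.04  0.045] corners [(np.float32(0.943), np.float32(0.424)), (np.float32(0.9), np.float32(0.436)), (np.float32(0.911), np.float32(0.475)), (np.float32(0.954), np.float32(0.462))]
low 275 c [ 0.929 -0.448] size [0.04  0.036] corners [(np.float32(0.924), np.float32(-0.474)), (np.float32(0.902), np.float32(-0.446)), (np.float32(0.935), np.float32(-0.422)), (np.float32(0.956), np.float32(-0.45))]
low 349 c [0.933 0.151] size [0.03  0.054] corners [(np.float32(0.918), np.float32(0.124)), (np.float32(0.918), np.float32(0.178)), (np.float32(0.948), np.float32(0.178)), (np.float32(0.948), np.float32(0.124))]
```

```bash
python3 - <<'E'
from h import *
D={n:np.load(n+'0.npz') for n in('scene','side')}
Q=np.concatenate([D[n]['P'].reshape(-1,3)[D[n]['z'].ravel()>0] for n in D]);Im=np.concatenate([D[n]['im'].reshape(-1,3)[D[n]['z'].ravel()>0] for n in D])
# arm above flange
for z0 in np.arange(.23,.75,.03):
    m=(abs(Q[:,2]-z0)<.012)&(abs(Q[:,0]-.575)<.15)&(abs(Q[:,1])<.065)
    if m.sum()>5: q=Q[m];print('z%.2f'%z0,m.sum(),np.percentile(q[:,:2],[2,98],axis=0).round(3).tolist())
# lamp bar top
m=(Q[:,2]>.345)&(Q[:,2]<.362)&(Q[:,1]>.055)&(Q[:,1]<.4)&(Q[:,0]>.4)&(Q[:,0]<.65)
r_=cv2.minAreaRect(Q[m][:,:2].astype(np.float32));print('bar',r_,cv2.boxPoints(r_).round(3).tolist())
m=(Q[:,2]>.365)&(Q[:,2]<.385)&(Q[:,1]>.25)&(Q[:,1]<.4)&(Q[:,0]>.4)&(Q[:,0]<.65);print('post',Q[m].min(0),Q[m].max(0))
# case lid top
c0=np.array([.5805,.0515]);yaw=-.106;X=np.array([np.cos(yaw),np.sin(yaw)]);Y=np.array([-X[1],X[0]])
cx=(Q[:,:2]-c0)@X;cy=(Q[:,:2]-c0)@Y
m=(abs(Q[:,2]-.1)<.006)&(abs(cx)<.16)&(abs(cy)<.17)
for a in np.arange(-.15,.16,.03):
    k=m&(abs(cy-a)<.006)
    if k.sum()>5: print('lid y%.2f'%a,'cx',np.percentile(cx[k],[1,99]).round(4))
k=m&(cx>-.02)&(cx<.07);print('cy',np.percentile(cy[k],[.3,99.7]))
k=(Q[:,2]>.09-.02)&(Q[:,2]<.105)&(cx<-.08)&(cx>-.13)&(abs(cy+.085)<.05);print('tab',k.sum(),np.median(cy[k]),np.percentile(cy[k],[3,97]),np.percentile(cx[k],[1,99]))
# knob
k=(Q[:,2]>.135)&(Q[:,2]<.175)&(cx<-.0)&(cx>-.12)&(cy>.02)&(cy<.15)
print('knob',k.sum(),np.percentile(cx[k],[3,97]),np.percentile(cy[k],[3,97]),Q[k][:,2].max(), Q[k].mean(0))
k=(Q[:,2]>.110)&(Q[:,2]<.12)&(cx<-.0)&(cx>-.13)&(cy>.02)&(cy<.15)
print('lever',k.sum(),cv2.minAreaRect(np.stack([cx[k],cy[k]],1).astype(np.float32)))
# plane top
hsv=cv2.cvtColor(Im[None],cv2.COLOR_BGR2HSV)[0]
k=(Q[:,2]>.135)&(Q[:,2]<.172)&(Q[:,0]>.53)&(Q[:,1]<.01)&(Q[:,1]>-.2)&(hsv[:,1]>110)
r_=cv2.minAreaRect(Q[k][:,:2].astype(np.float32));print('plane',k.sum(),r_,cv2.boxPoints(r_).round(3).tolist())
E
```

```text
z0.26 169 [[0.517, -0.009], [0.632, 0.013]]
z0.29 161 [[0.499, -0.011], [0.651, 0.014]]
z0.32 389 [[0.503, -0.015], [0.647, 0.02]]
z0.35 659 [[0.506, -0.01], [0.644, 0.036]]
z0.38 683 [[0.536, -0.027], [0.614, 0.039]]
z0.41 695 [[0.537, -0.029], [0.611, 0.038]]
z0.44 753 [[0.538, -0.028], [0.612, 0.037]]
z0.47 759 [[0.539, -0.026], [0.611, 0.036]]
z0.50 900 [[0.539, -0.025], [0.611, 0.036]]
z0.53 733 [[0.539, -0.026], [0.611, 0.036]]
z0.56 430 [[0.589, -0.047], [0.614, 0.055]]
z0.59 725 [[0.59, -0.057], [0.624, 0.064]]
z0.62 1739 [[0.454, -0.055], [0.619, 0.064]]
z0.65 9 [[0.571, -0.051], [0.588, 0.053]]
bar ((0.5139758586883545, 0.20487390458583832), (0.2705470025539398, 0.07658924162387848), 80.71284484863281) [[0.45399999618530273, 0.07800000160932541], [0.5299999713897705, 0.06499999761581421], [0.5740000009536743, 0.3319999873638153], [0.49799999594688416, 0.3449999988079071]]
post [0.51198078 0.29330668 0.36502081] [0.55221337 0.33082839 0.38346017]
lid y-0.15 cx [-0.0815  0.0708]
lid y-0.12 cx [-0.0816  0.0725]
lid y-0.09 cx [-0.1203  0.077 ]
lid y-0.06 cx [-0.082   0.0709]
lid y-0.03 cx [-0.0809  0.0694]
lid y0.00 cx [-0.081   0.0696]
lid y0.03 cx [-0.1248  0.0698]
lid y0.06 cx [-0.1285  0.0713]
lid y0.09 cx [-0.1275  0.077 ]
lid y0.12 cx [-0.1277  0.0686]
lid y0.15 cx [-0.1275  0.0639]
cy [-0.15128299  0.14786451]
tab 388 -0.07874860804411575 [-0.13156594 -0.0395137 ] [-0.12160826 -0.08008006]
knob 236 [-0.0695497  -0.04842434] [0.08511187 0.102977  ] 0.16810830667370558 [0.53072663 0.15285123 0.15322178]
lever 360 ((-0.08318550884723663, 0.0814753919839859), (0.08897636830806732, 0.02412162721157074), 25.98828125)
plane 1226 ((0.5801644325256348, -0.06886077672243118), (0.1515551209449768, 0.055638302117586136), 81.75215148925781) [[0.5419999957084656, -0.14000000059604645], [0.597000002861023, -0.14800000190734863], [0.6190000176429749, 0.0020000000949949026], [0.5640000104904175, 0.009999999776482582]]
```

View pics/wr.png

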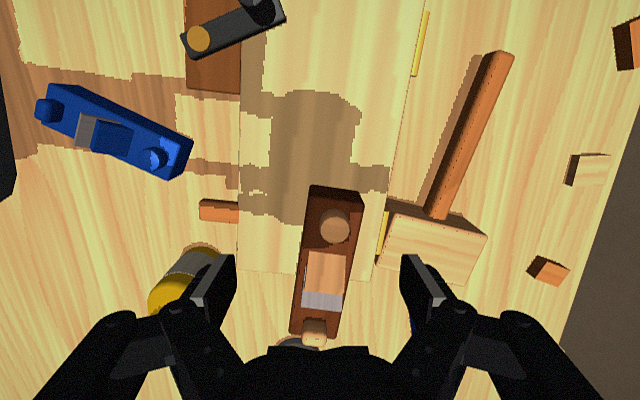

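The measured layout:

| Item | World position | Notes |
|---|---|---|
| Case origin | ≈ (0.570, 0.051) | yaw −0.106 |
| Lamp origin | ≈ (0.532, 0.313) | yaw −0.163 |
| Lever | – | at ≈ 0.48 rad |
| Plane centre | ≈ (0.580, −0.069) | long axis at 81.8° |

The wrist view shows the plane at (325,260), tab at (218,210) and lever at (230,25). I'm moving over the plane.

Request:
{"api": "move_arm", "payload": {
  "increments": [
    {"hand": 85,"offset": [5,35,0],"twist": 0},
    {"hand": 85,"offset": [0,34,0],"twist": 0},
    {"hand": 85,"offset": [0,0,0],"twist": 8.2},
    {"hand": 85,"offset": [0,0,40],"twist": 0},
    {"hand": 85,"offset": [0,0,0],"twist": 0}
  ]
}}

```text
t: 0.78
tcp_pos: [0.5797, -0.071, 0.3619]
tcp_rot: [0.997, -0.074, -0.002, -0.0]
wrist_force: [-0.2, 1.0, 0.3]
opening: 0.0849
```

```bash
cat >> h.py <<'E'
c0=np.array([.5700,.0511]);cyaw=-.106
l0=np.array([.5319,.3134]);lyaw=-.163
def fr(o,yaw,p):
    c,s=np.cos(yaw),np.sin(yaw);return o+np.array([[c,-s],[s,c]])@np.array(p)
def inv(o,yaw,p):
    c,s=np.cos(yaw),np.sin(yaw);return np.array([[c,s],[-s,c]])@(np.array(p)-o)
def st():
    s=r.observe();T=R.from_quat(s['tcp_rot']).as_matrix();s['T']=T
    ang=np.degrees(np.arctan2(T[1,0],T[0,0]))
    print('t%.2f'%s['t'],'tcp',s['tcp_pos'].round(4),'xdir %.1f'%ang,'tilt %.4f'%np.arccos(-T[2,2]),'F',np.round(s['wrist_force'],1),'open %.4f'%s['opening'],'case',inv(c0,cyaw,s['tcp_pos'][:2]).round(4),'lamp',inv(l0,lyaw,s['tcp_pos'][:2]).round(4));return s
def to(p,ang=None,s=None):
    s=s or st();print('offset',(s['T'].T@(np.array(p)-s['tcp_pos'])*1000).round(1))
    if ang is not None: 
        a=np.degrees(np.arctan2(s['T'][1,0],s['T'][0,0]));print('twist',round(-(ang-a),1))
E
python3 - <<'E'
from h import *
to([.580,-.069,.278],-8.2)
f=grab('wrist');P=pts(f);hsv=cv2.cvtColor(f['image'],cv2.COLOR_BGR2HSV)
k=(P[...,2]>.135)&(P[...,2]<.15)&(f['z_map']>0)&(P[...,0]>.53)&(P[...,0]<.63)&(P[...,1]<.03)&(hsv[...,1]>80)
r_=cv2.minAreaRect(P[k][:,:2].astype(np.float32));print(k.sum(),r_)
cv2.imwrite('pics/w1.png',f['image'])
E
```

```text
t0.78 tcp [ 0.5797 -0.071   0.3619] xdir -8.4 tilt 0.0038 F [-0.2  1.   0.3] open 0.0849 case [ 0.0226 -0.1204] lamp [ 0.1096 -0.3715]
offset [ 0.3 -2.  83.9]
twist -0.2
8273 ((0.5785662531852722, -0.06834322959184647), (0.14912651479244232, 0.05033145472407341), 81.16152954101562)
```

View pics/w1.png

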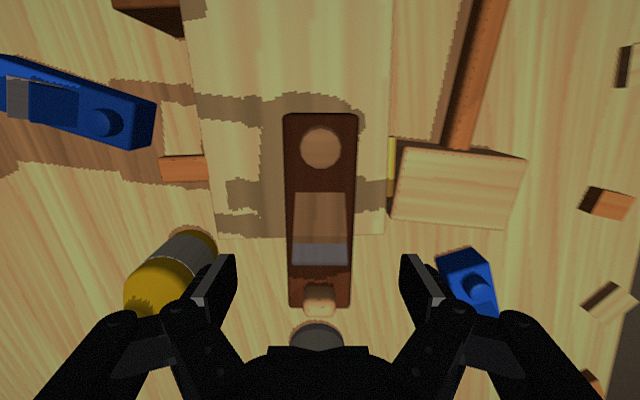

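The plane is centred between the jaws at (320,210), and the refit agrees within 2 mm. I'm descending and gripping.

Request:
{"api": "move_arm", "payload": {
  "increments": [
    {"hand": 85,"offset": [-1,-2,40],"twist": 0},
    {"hand": 85,"offset": [0,0,30],"twist": 0},
    {"hand": 85,"offset": [0,0,13],"twist": 0},
    {"hand": 85,"offset": [0,0,0],"twist": 0},
    {"hand": 85,"offset": [0,0,0],"twist": 0}
  ],
  "newtons": 45
}}

```text
t: 1.45
tcp_pos: [0.5847, -0.0693, 0.2882]
tcp_rot: [0.997, -0.073, 0.009, 0.001]
wrist_force: [0.2, 0.5, 1.3]
opening: 0.0852
```

Request:
{"api": "move_arm", "payload": {
  "increments": [
    {"hand": 40,"offset": [0,0,0],"twist": 0},
    {"hand": 40,"offset": [0,0,0],"twist": 0},
    {"hand": 40,"offset": [0,0,0],"twist": 0},
    {"hand": 40,"offset": [0,0,0],"twist": 0},
    {"hand": 40,"offset": [0,0,0],"twist": 0}
  ]
}}

```text
t: 2.08
tcp_pos: [0.5841, -0.0691, 0.2906]
tcp_rot: [0.997, -0.072, 0.009, 0.002]
wrist_force: [-1.4, 0.4, 1.1]
opening: 0.0491
```

```bash
python3 -c "
from h import *
st()"
```

```text
t2.08 tcp [ 0.5841 -0.0691  0.2906] xdir -8.3 tilt 0.0189 F [-1.4  0.4  1.1] open 0.0491 case [ 0.0267 -0.1181] lamp [ 0.1135 -0.369 ]
```

Request:
{"api": "move_arm", "payload": {
  "increments": [
    {"hand": 40,"offset": [0,0,-20],"twist": 0},
    {"hand": 40,"offset": [0,0,-30],"twist": 0},
    {"hand": 40,"offset": [0,0,-35],"twist": 0},
    {"hand": 40,"offset": [0,0,-30],"twist": 0},
    {"hand": 40,"offset": [0,0,0],"twist": 0}
  ],
  "newtons": 60
}}

```text
t: 2.7
tcp_pos: [0.5824, -0.0686, 0.4014]
tcp_rot: [0.997, -0.073, 0.005, 0.001]
wrist_force: [0.3, -0.3, -5.9]
opening: 0.0491
```

```bash
python3 -c "
from h import *
s=st();print(s['T'].round(4));to([.37,-.31,.38],s=s)
f=grab('wrist');cv2.imwrite('pics/w2.png',f['image'])
f=grab('side');P=pts(f);print(P[(P[...,1]<-.2)&(P[...,1]>-.4)&(P[...,0]>.25)&(P[...,0]<.48)&(P[...,2]>.02)&(f['z_map']>0)].shape)"
```

```text
t2.70 tcp [ 0.5824 -0.0686  0.4014] xdir -8.4 tilt 0.0100 F [ 0.3 -0.3 -5.9] open 0.0491 case [ 0.025  -0.1178] lamp [ 0.1118 -0.3688]
[[ 9.893e-01 -1.454e-01  9.800e-03]
 [-1.454e-01 -9.894e-01 -1.700e-03]
 [ 1.000e-02  3.000e-04 -1.000e+00]]
offset [-175.2  269.7   19.7]
(0, 3)
```

Request:
{"api": "move_arm", "payload": {
  "increments": [
    {"hand": 40,"offset": [-20,30,0],"twist": 0},
    {"hand": 40,"offset": [-30,46,0],"twist": 0},
    {"hand": 40,"offset": [-30,46,0],"twist": 0},
    {"hand": 40,"offset": [-30,46,0],"twist": 0},
    {"hand": 40,"offset": [-20,30,0],"twist": 0}
  ]
}}

```text
t: 3.42
tcp_pos: [0.42, -0.2474, 0.3854]
tcp_rot: [0.998, -0.07, -0.007, -0.004]
wrist_force: [0.5, -0.6, -4.4]
opening: 0.0491
```

```bash
python3 -c "
from h import *
s=st();to([.37,-.31,.21],s=s)"
```

```text
t3.42 tcp [ 0.42   -0.2474  0.3854] xdir -8.0 tilt 0.0156 F [ 0.5 -0.6 -4.4] open 0.0491 case [-0.1175 -0.3127] lamp [-0.0194 -0.5716]
offset [-38.4  70.1 175.5]
```

Request:
{"api": "move_arm", "payload": {
  "increments": [
    {"hand": 40,"offset": [-20,36,0],"twist": 0},
    {"hand": 40,"offset": [-18,34,20],"twist": 0},
    {"hand": 40,"offset": [0,0,45],"twist": 0},
    {"hand": 40,"offset": [0,0,40],"twist": 0},
    {"hand": 40,"offset": [0,0,20],"twist": 0}
  ]
}}

```text
t: 4.05
tcp_pos: [0.3644, -0.3127, 0.2494]
tcp_rot: [0.997, -0.073, -0.01, -0.007]
wrist_force: [0.1, 0.5, -5.7]
opening: 0.0487
```

```bash
python3 -c "
from h import *
s=st();print(s['T'].round(4));to([.37,-.31,.191],s=s)"
```

```text
t4.05 tcp [ 0.3644 -0.3127  0.2494] xdir -8.4 tilt 0.0247 F [ 0.1  0.5 -5.7] open 0.0487 case [-0.1659 -0.3836] lamp [-0.0636 -0.645 ]
[[ 0.9891 -0.1458 -0.0196]
 [-0.1455 -0.9892  0.015 ]
 [-0.0216 -0.0119 -0.9997]]
offset [ 6.4 -2.8 58.3]
```

Request:
{"api": "move_arm", "payload": {
  "increments": [
    {"hand": 40,"offset": [0,0,25],"twist": 0},
    {"hand": 40,"offset": [0,0,17],"twist": 0},
    {"hand": 40,"offset": [0,0,8],"twist": 0},
    {"hand": 40,"offset": [0,0,0],"twist": 0},
    {"hand": 40,"offset": [0,0,0],"twist": 0}
  ]
}}

```text
t: 4.68
tcp_pos: [0.361, -0.3094, 0.1919]
tcp_rot: [0.997, -0.073, -0.014, -0.011]
wrist_force: [-1.1, 0.1, -1.4]
opening: 0.0486
```

```bash
python3 -c "
from h import *
s=st();print(s['T'].round(4))
f=grab('side');P=pts(f);m=(P[...,1]<-.2)&(P[...,1]>-.42)&(P[...,0]>.25)&(P[...,0]<.48)&(P[...,2]>.0)&(P[...,2]<.08)&(f['z_map']>0)
hsv=cv2.cvtColor(f['image'],cv2.COLOR_BGR2HSV);k=m&(hsv[...,1]>110)&(hsv[...,2]<110)&(P[...,2]>.012);q=P[k];print(k.sum(),q.min(0),q.max(0));v,u=np.nonzero(k);print(u.min(),u.max(),v.min(),v.max())
a,b=np.median(u),np.median(v);print(a,b)"
```

```text
t4.67 tcp [ 0.361  -0.3094  0.1919] xdir -8.4 tilt 0.0364 F [-1.1  0.1 -1.4] open 0.0486 case [-0.1697 -0.3806] lamp [-0.0676 -0.6423]
[[ 0.9888 -0.1467 -0.0272]
 [-0.146  -0.989   0.0242]
 [-0.0304 -0.0199 -0.9993]]
473 [ 0.3180092  -0.37264361  0.01201263] [ 0.41374702 -0.22382184  0.07780727]
434 474 181 219
449.0 207.0
```

Force dropped from −5.7 to −1.4 N at the expected height, so the plane is on the bench. Releasing.

Request:
{"api": "move_arm", "payload": {
  "increments": [
    {"hand": 40,"offset": [0,0,1],"twist": 0},
    {"hand": 70,"offset": [0,0,0],"twist": 0},
    {"hand": 85,"offset": [0,0,0],"twist": 0},
    {"hand": 85,"offset": [0,0,0],"twist": 0},
    {"hand": 85,"offset": [0,0,0],"twist": 0}
  ]
}}

```text
t: 5.35
tcp_pos: [0.3617, -0.3102, 0.1925]
tcp_rot: [0.997, -0.073, -0.013, -0.009]
wrist_force: [-1.0, 0.0, -0.5]
opening: 0.085
```

Request:
{"api": "move_arm", "payload": {
  "increments": [
    {"hand": 85,"offset": [0,0,-25],"twist": 0},
    {"hand": 85,"offset": [0,0,-50],"twist": 0},
    {"hand": 85,"offset": [0,0,-50],"twist": 0},
    {"hand": 85,"offset": [0,0,-50],"twist": 0},
    {"hand": 85,"offset": [0,0,-40],"twist": 0}
  ]
}}

```text
t: 5.98
tcp_pos: [0.3665, -0.3145, 0.4101]
tcp_rot: [0.997, -0.074, -0.016, -0.013]
wrist_force: [0.0, -0.6, -0.5]
opening: 0.0847
```

```bash
python3 -c "
from h import *
s=st();print(s['T'].round(4))
f=grab('side');P=pts(f);m=(P[...,1]<-.2)&(P[...,1]>-.42)&(P[...,0]>.25)&(P[...,0]<.48)&(f['z_map']>0)
for lo,hi in((.036,.05),(.05,.09)):
  k=m&(P[...,2]>lo)&(P[...,2]<hi);q=P[k];print(k.sum(),q.max(0).round(3),cv2.minAreaRect(q[:,:2].astype(np.float32)))
k=m&(P[...,2]>.036)&(P[...,2]<.05);q=P[k];A=np.c_[q[:,:2],np.ones(len(q))];print(np.linalg.lstsq(A,q[:,2],rcond=None)[0])
cv2.imwrite('pics/s2.png',cv2.resize(f['image'][150:260,330:560],None,fx=3,fy=3))
# IK/joints
print(s['qpos'].round(3))"
```

```text
t5.97 tcp [ 0.3665 -0.3145  0.4101] xdir -8.4 tilt 0.0405 F [ 0.  -0.6 -0.5] open 0.0847 case [-0.1636 -0.3851] lamp [-0.0613 -0.6464]
[[ 0.9887 -0.1472 -0.0297]
 [-0.1464 -0.9888  0.0276]
 [-0.0334 -0.0229 -0.9992]]
327 [ 0.388 -0.225  0.05 ] ((0.3542318642139435, -0.30381909012794495), (0.15370145440101624, 0.05056508257985115), 81.69347381591797)
288 [ 0.375 -0.234  0.069] ((0.35527753829956055, -0.3012349307537079), (0.13435779511928558, 0.03567406162619591), 81.37348937988281)
[ 0.04682536 -0.0123355   0.02225305]
[-0.852  0.145  1.666 -0.004  1.371 -0.703]
```

The plane is flat on the bench: its top is at 0.069 m and its fitted footprint centre is (0.354, −0.304). Now the latch. The knob is under the bar, so I'll first push it from the bar's far side with the open finger, sliding in below the bar.

Request:
{"api": "move_arm", "payload": {
  "increments": [
    {"hand": 85,"offset": [40,-6,-2],"twist": 0},
    {"hand": 85,"offset": [56,-8,-2],"twist": 0.5},
    {"hand": 85,"offset": [56,-8,-2],"twist": 0.5},
    {"hand": 85,"offset": [56,-8,-2],"twist": 0},
    {"hand": 85,"offset": [50,-8,0],"twist": 0}
  ]
}}

```text
t: 6.65
tcp_pos: [0.6325, -0.3193, 0.4201]
tcp_rot: [0.996, -0.085, -0.011, -0.006]
wrist_force: [0.3, -0.7, -0.1]
opening: 0.0848
```

```bash
python3 -c "
from h import *
s=st();print(s['T'].round(4));w=fr(l0,lyaw,(.125,-.151));print(w);to([*w,.40],np.degrees(lyaw),s=s)"
```

```text
t6.65 tcp [ 0.6325 -0.3193  0.4201] xdir -9.8 tilt 0.0248 F [ 0.3 -0.7 -0.1] open 0.0848 case [ 0.1013 -0.3617] lamp [ 0.2019 -0.608 ]
[[ 0.9853 -0.1697 -0.0203]
 [-0.1694 -0.9854  0.0142]
 [-0.0224 -0.0106 -0.9997]]
[0.63073896 0.14411663]
offset [ -79.8 -456.1   26.7]
twist -0.4
```

Request:
{"api": "move_arm", "payload": {
  "increments": [
    {"hand": 85,"offset": [-6,-40,0],"twist": 0},
    {"hand": 85,"offset": [-10,-58,0],"twist": 0},
    {"hand": 85,"offset": [-10,-58,0],"twist": 0},
    {"hand": 85,"offset": [-10,-58,0],"twist": 0},
    {"hand": 85,"offset": [-10,-50,0],"twist": 0}
  ]
}}

```text
t: 7.28
tcp_pos: [0.6378, -0.0482, 0.4149]
tcp_rot: [0.996, -0.087, -0.014, -0.007]
wrist_force: [-0.2, 0.1, 0.1]
opening: 0.0851
```

```bash
python3 -c "
from h import *
s=st();print(s['T'].round(4));w=fr(l0,lyaw,(.125,-.151));print(w);to([*w,.40],np.degrees(lyaw),s=s)"
```

```text
t7.28 tcp [ 0.6378 -0.0482  0.4149] xdir -10.0 tilt 0.0312 F [-0.2  0.1  0.1] open 0.0851 case [ 0.0779 -0.0916] lamp [ 0.1632 -0.3397]
[[ 0.9845 -0.1736 -0.0261]
 [-0.1732 -0.9847  0.0171]
 [-0.0286 -0.0123 -0.9995]]
[0.63073896 0.14411663]
offset [ -39.8 -188.    18.4]
twist -0.6
```

Request:
{"api": "move_arm", "payload": {
  "increments": [
    {"hand": 85,"offset": [-6,-50,0],"twist": -0.6},
    {"hand": 85,"offset": [-8,-55,0],"twist": 0},
    {"hand": 85,"offset": [-10,-55,0],"twist": 0},
    {"hand": 85,"offset": [-5,-28,0],"twist": 0},
    {"hand": 85,"offset": [0,0,0],"twist": 0}
  ]
}}

```text
t: 7.9
tcp_pos: [0.6391, 0.1523, 0.4154]
tcp_rot: [0.997, -0.079, -0.015, -0.008]
wrist_force: [-0.3, -0.4, -0.2]
opening: 0.085
```

```bash
python3 -c "
from h import *
s=st();print(s['T'].round(4));w=fr(l0,lyaw,(.125,-.151));print(w);to([*w,.28],np.degrees(lyaw),s=s)"
```

```text
t7.90 tcp [0.6391 0.1523 0.4154] xdir -9.1 tilt 0.0338 F [-0.3 -0.4 -0.2] open 0.0850 case [0.0581 0.1079] lamp [ 0.132  -0.1416]
[[ 0.9871 -0.1577 -0.0286]
 [-0.1572 -0.9874  0.0179]
 [-0.0311 -0.0132 -0.9994]]
[0.63073896 0.14411663]
offset [ -2.8  11.2 135.4]
twist 0.3
```

Request:
{"api": "move_arm", "payload": {
  "increments": [
    {"hand": 85,"offset": [0,11,30],"twist": 0},
    {"hand": 85,"offset": [0,0,40],"twist": 0},
    {"hand": 85,"offset": [0,0,35],"twist": 0},
    {"hand": 85,"offset": [0,0,20],"twist": 0},
    {"hand": 85,"offset": [0,0,0],"twist": 0}
  ]
}}

```text
t: 8.52
tcp_pos: [0.6343, 0.1379, 0.286]
tcp_rot: [0.997, -0.08, -0.014, -0.006]
wrist_force: [-0.3, 0.2, 0.1]
opening: 0.0851
```

```bash
python3 -c "
from h import *
s=st();print(s['T'].round(4))
f=grab('side');cv2.imwrite('pics/s3.png',f['image']);cv2.imwrite('pics/s3c.png',cv2.resize(f['image'][40:330,180:460],None,fx=2,fy=2))"
```

```text
t8.53 tcp [0.6343 0.1379 0.286 ] xdir -9.2 tilt 0.0311 F [-0.3  0.2  0.1] open 0.0851 case [0.0548 0.0931] lamp [ 0.1295 -0.1566]
[[ 0.9866 -0.1606 -0.028 ]
 [-0.1603 -0.987   0.0136]
 [-0.0298 -0.0089 -0.9995]]
```

View pics/s3c.png

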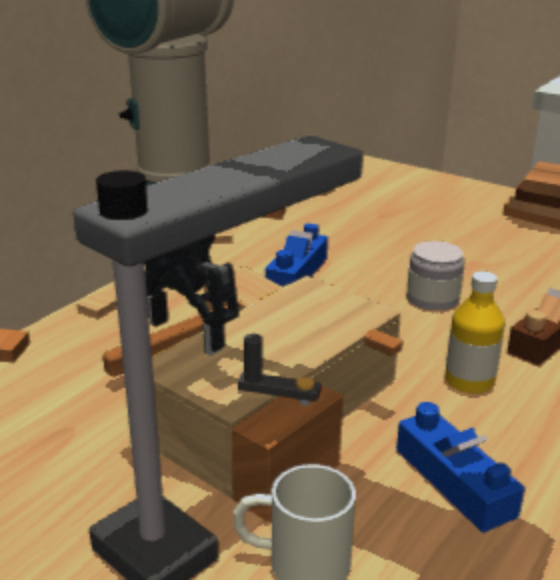

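The side view shows the lever at crop (280,385), its knob at (252,355), and the near finger at (215,330) under the bar with no contact. Advancing to the knob.

Request:
{"api": "move_arm", "payload": {
  "increments": [
    {"hand": 85,"offset": [-15,0,4],"twist": 0},
    {"hand": 85,"offset": [-12,0,0],"twist": 0},
    {"hand": 85,"offset": [-6,0,0],"twist": 0},
    {"hand": 85,"offset": [-5,-1,0],"twist": 0},
    {"hand": 85,"offset": [-4,-2,0],"twist": 0}
  ]
}}

```text
t: 9.2
tcp_pos: [0.5972, 0.1466, 0.2894]
tcp_rot: [0.997, -0.082, -0.004, -0.007]
wrist_force: [6.3, 1.0, -5.0]
opening: 0.0852
```

```bash
cat >> h.py <<'E'
def knob():
    f=grab('side');P=pts(f);Q=P.reshape(-1,3)[f['z_map'].ravel()>0]
    piv=fr(c0,cyaw,(-.098,.07));C=np.array([inv(c0,cyaw,q) for q in Q[(Q[:,2]>.1)&(Q[:,2]<.2)][:,:2]]);Z=Q[(Q[:,2]>.1)&(Q[:,2]<.2)][:,2]
    d=C-[-.098,.07];rr=np.hypot(*d.T)
    k=(Z>.12)&(Z<.162)&(rr<.075)&(rr>.03)
    print('n',k.sum(),'mean case',C[k].mean(0).round(4),'theta~',np.median(np.arctan2(d[k,1],d[k,0])).round(3))
    k=(Z>.109)&(Z<.119)&(rr<.08);b=cv2.minAreaRect(C[k].astype(np.float32)*1000);print('lever',k.sum(),b)
    return f
E
python3 -c "
from h import *
s=st();knob()"
```

```text
t9.20 tcp [0.5972 0.1466 0.2894] xdir -9.4 tilt 0.0166 F [ 6.3  1.  -5. ] open 0.0852 case [0.017  0.0978] lamp [ 0.0915 -0.154 ]
n 230 mean case [-0.0514  0.1043] theta~ 0.663
lever 271 ((-75.27100372314453, 84.91964721679688), (85.34418487548828, 22.881744384765625), 31.45123291015625)
```

Request:
{"api": "move_arm", "payload": {
  "increments": [
    {"hand": 85,"offset": [-3,0,3],"twist": 0},
    {"hand": 85,"offset": [-3,-1,0],"twist": 0},
    {"hand": 85,"offset": [-3,-1,0],"twist": 0},
    {"hand": 85,"offset": [-3,-1,0],"twist": 0},
    {"hand": 85,"offset": [0,0,0],"twist": 0}
  ]
}}

```text
t: 9.88
tcp_pos: [0.5907, 0.154, 0.2887]
tcp_rot: [0.997, -0.082, 0.005, -0.011]
wrist_force: [1.6, 0.3, -0.7]
opening: 0.0848
```

```bash
python3 -c "
from h import *
s=st();print(s['T'].round(4),s['torque']);f=knob();cv2.imwrite('pics/s4c.png',cv2.resize(f['image'][100:300,230:400],None,fx=4,fy=3.0))"
```

```text
t9.88 tcp [0.5907 0.154  0.2887] xdir -9.4 tilt 0.0236 F [ 1.6  0.3 -0.7] open 0.0848 case [0.0097 0.1045] lamp [ 0.0839 -0.1478]
[[ 0.9864 -0.1637  0.0122]
 [-0.1639 -0.9863  0.0202]
 [ 0.0087 -0.0219 -0.9997]] [ 0.04135748 -0.27199045 -0.01573452]
n 240 mean case [-0.0569  0.111 ] theta~ 0.821
lever 273 ((-77.95857238769531, 89.06124114990234), (83.70618438720703, 22.27443504333496), 40.54510498046875)
```

View pics/s4c.png

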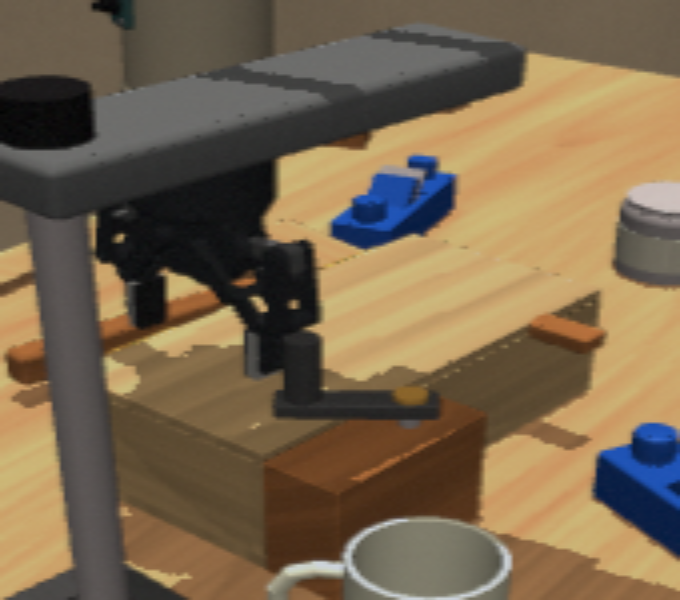

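The crop shows the finger (265,350) pressing the knob (300,365) and the lever at about 0.72 rad, with the wider knuckle just above the knob. Backing off, going 15 mm lower and pushing with the knuckle, which gives more reach under the bar.

Request:
{"api": "move_arm", "payload": {
  "increments": [
    {"hand": 85,"offset": [15,0,0],"twist": 0},
    {"hand": 85,"offset": [16,0,0],"twist": 0},
    {"hand": 85,"offset": [0,0,10],"twist": 0},
    {"hand": 85,"offset": [0,0,6],"twist": 0},
    {"hand": 85,"offset": [0,0,0],"twist": 0}
  ]
}}

```text
t: 10.55
tcp_pos: [0.6218, 0.148, 0.2701]
tcp_rot: [0.997, -0.082, 0.001, -0.009]
wrist_force: [-0.2, -0.2, -0.0]
opening: 0.0852
```

```bash
python3 -c "
from h import *
s=st();print(s['T'][:,2].round(4))"
```

```text
t10.55 tcp [0.6218 0.148  0.2701] xdir -9.4 tilt 0.0187 F [-0.2 -0.2 -0. ] open 0.0852 case [0.0412 0.1018] lamp [ 0.1155 -0.1486]
[ 0.0033  0.0184 -0.9998]
```

Request:
{"api": "move_arm", "payload": {
  "increments": [
    {"hand": 85,"offset": [-10,0,0],"twist": 0},
    {"hand": 85,"offset": [-6,-1,0],"twist": 0},
    {"hand": 85,"offset": [-5,-2,0],"twist": 0},
    {"hand": 85,"offset": [-4,-2,0],"twist": 0},
    {"hand": 85,"offset": [-3,-1,0],"twist": 0}
  ]
}}

```text
t: 11.18
tcp_pos: [0.5954, 0.1604, 0.272]
tcp_rot: [0.996, -0.083, 0.006, -0.011]
wrist_force: [2.7, 0.8, -1.2]
opening: 0.0847
```

```bash
python3 -c "
from h import *
s=st();print(s['T'][:,2].round(4));knob()"
```

```text
t11.18 tcp [0.5954 0.1604 0.272 ] xdir -9.5 tilt 0.0256 F [ 2.7  0.8 -1.2] open 0.0847 case [0.0137 0.1114] lamp [ 0.0875 -0.1406]
[ 0.0137  0.0216 -0.9997]
n 209 mean case [-0.0703  0.1213] theta~ 1.151
lever 281 ((-82.01203155517578, 98.61174011230469), (94.12155151367188, 40.54157638549805), 41.46687698364258)
```

Request:
{"api": "move_arm", "payload": {
  "increments": [
    {"hand": 85,"offset": [-3,-1,0],"twist": 0},
    {"hand": 85,"offset": [-3,-1,0],"twist": 0},
    {"hand": 85,"offset": [-3,-1,0],"twist": 0},
    {"hand": 85,"offset": [-2,0,0],"twist": 0},
    {"hand": 85,"offset": [0,0,0],"twist": 0}
  ]
}}

```text
t: 11.85
tcp_pos: [0.5831, 0.1654, 0.272]
tcp_rot: [0.997, -0.082, 0.004, -0.011]
wrist_force: [1.4, 0.5, -0.3]
opening: 0.0852
```

```bash
python3 -c "
from h import *
s=st();print(s['T'][:,2].round(4));f=knob();cv2.imwrite('pics/s5.png',cv2.resize(f['image'][100:300,230:400],None,fx=4,fy=3.0))"
```

```text
t11.85 tcp [0.5831 0.1654 0.272 ] xdir -9.5 tilt 0.0234 F [ 1.4  0.5 -0.3] open 0.0852 case [0.0009 0.1151] lamp [ 0.0745 -0.1377]
[ 0.0104  0.0209 -0.9997]
n 274 mean case [-0.0772  0.1265] theta~ 1.364
lever 282 ((-78.29096221923828, 93.62408447265625), (87.00637817382812, 48.43655776977539), 73.38529968261719)
```

Unbiased knob position gives θ ≈ 1.1 rad, and the wrist is close to the bar edge, so I stop pushing from this side. I'll go round the bar's free end and finish by pushing the lever's short tail from the robot side.

Request:
{"api": "move_arm", "payload": {
  "increments": [
    {"hand": 85,"offset": [25,0,0],"twist": 0},
    {"hand": 85,"offset": [35,10,-10],"twist": 0},
    {"hand": 85,"offset": [0,55,-10],"twist": 0},
    {"hand": 85,"offset": [0,58,0],"twist": 0},
    {"hand": 85,"offset": [0,55,0],"twist": 0}
  ]
}}

```text
t: 12.52
tcp_pos: [0.6121, -0.0226, 0.2869]
tcp_rot: [0.997, -0.078, -0.002, -0.009]
wrist_force: [0.9, -0.5, -0.1]
opening: 0.0852
```

```bash
python3 -c "
from h import *
s=st();print(s['T'][:,2].round(4));w=fr(l0,lyaw,(-.135,-.32));to([*w,.29],s=s)"
```

```text
t12.53 tcp [ 0.6121 -0.0226  0.2869] xdir -8.9 tilt 0.0182 F [ 0.9 -0.5 -0.1] open 0.0852 case [ 0.0496 -0.0688] lamp [ 0.1336 -0.3185]
[-0.0016  0.0181 -0.9998]
offset [-268.7   -0.6   -1.9]
```

Request:
{"api": "move_arm", "payload": {
  "increments": [
    {"hand": 85,"offset": [-45,0,-2],"twist": 0},
    {"hand": 85,"offset": [-58,0,0],"twist": 0},
    {"hand": 85,"offset": [-58,0,0],"twist": 0},
    {"hand": 85,"offset": [-58,0,0],"twist": 0},
    {"hand": 85,"offset": [-45,0,0],"twist": 0}
  ]
}}

```text
t: 13.15
tcp_pos: [0.3429, 0.0143, 0.2882]
tcp_rot: [0.997, -0.081, -0.007, -0.007]
wrist_force: [-0.3, -0.1, 0.2]
opening: 0.0848
```

```bash
python3 -c "
from h import *
s=st();print(s['T'][:,2].round(4));w=fr(l0,lyaw,(-.125,-.206));to([*w,.268],np.degrees(lyaw),s=s);f=knob();cv2.imwrite('pics/s6.png',cv2.resize(f['image'][150:310,270:390],None,fx=5,fy=3.7))"
```

```text
t13.15 tcp [0.3429 0.0143 0.2882] xdir -9.3 tilt 0.0200 F [-0.3 -0.1  0.2] open 0.0848 case [-0.222  -0.0607] lamp [-0.138  -0.3258]
[-0.0123  0.0157 -0.9998]
offset [  13.4 -119.5   21.6]
twist 0.0
n 180 mean case [-0.0878  0.1277] theta~ 1.413
lever 271 ((-91.25006866455078, 97.21621704101562), (85.84941864013672, 22.157745361328125), 74.33255767822266)
```

View pics/s6.png

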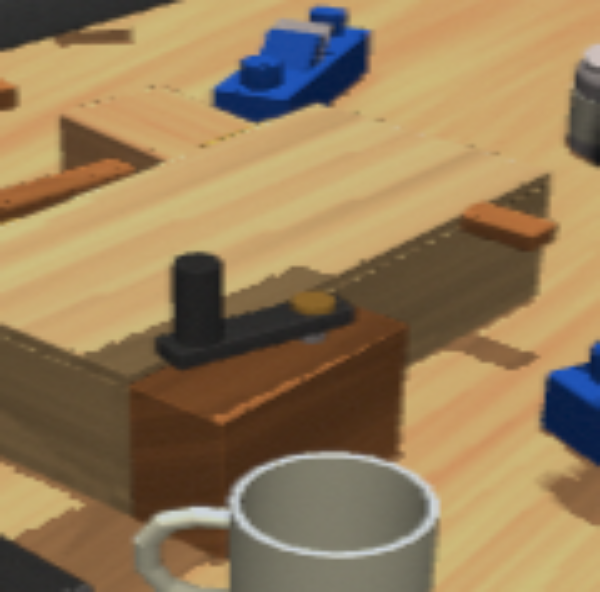

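The crop shows the lever at (255,335) almost along the block. The clean fit gives 1.30 rad, so it needs a little more. Moving in beside the tail.

Request:
{"api": "move_arm", "payload": {
  "increments": [
    {"hand": 85,"offset": [3,-40,0],"twist": 0},
    {"hand": 85,"offset": [5,-45,0],"twist": 0},
    {"hand": 85,"offset": [3,-32,8],"twist": 0},
    {"hand": 85,"offset": [0,0,10],"twist": 0},
    {"hand": 85,"offset": [0,0,0],"twist": 0}
  ]
}}

```text
t: 13.82
tcp_pos: [0.3622, 0.1309, 0.2697]
tcp_rot: [0.997, -0.081, -0.015, -0.006]
wrist_force: [0.4, -0.8, 0.7]
opening: 0.0848
```

```bash
python3 -c "
from h import *
s=st();print(s['T'][:,2].round(4));w=fr(l0,lyaw,(-.092,-.206));to([*w,.267],np.degrees(lyaw),s=s)"
```

```text
t13.82 tcp [0.3622 0.1309 0.2697] xdir -9.3 tilt 0.0315 F [ 0.4 -0.8  0.7] open 0.0848 case [-0.2151  0.0574] lamp [-0.1378 -0.2076]
[-0.0285  0.0134 -0.9995]
offset [45.9 -1.6  1.4]
twist 0.1
```

Request:
{"api": "move_arm", "payload": {
  "increments": [
    {"hand": 85,"offset": [20,0,3],"twist": 0},
    {"hand": 85,"offset": [18,0,0],"twist": 0},
    {"hand": 85,"offset": [8,0,0],"twist": 0},
    {"hand": 85,"offset": [4,1,0],"twist": 0},
    {"hand": 85,"offset": [3,1,0],"twist": 0}
  ]
}}

```text
t: 14.45
tcp_pos: [0.4187, 0.1169, 0.2651]
tcp_rot: [0.996, -0.083, -0.014, -0.005]
wrist_force: [-0.2, -0.3, 0.7]
opening: 0.085
```

```bash
python3 -c "
from h import *
s=st();print(s['T'][:,2].round(4));knob()"
```

```text
t14.45 tcp [0.4187 0.1169 0.2651] xdir -9.5 tilt 0.0305 F [-0.2 -0.3  0.7] open 0.0850 case [-0.1574  0.0495] lamp [-0.0798 -0.2122]
[-0.0278  0.0126 -0.9995]
n 242 mean case [-0.0945  0.1063] theta~ 1.383
lever 315 ((-95.39639282226562, 86.92083740234375), (107.05399322509766, 26.836671829223633), 68.48491668701172)
```

```bash
python3 -c "
from h import *
f=grab('side');cv2.imwrite('pics/s7.png',cv2.resize(f['image'][100:300,260:400],None,fx=5,fy=3))
f=grab('wrist');cv2.imwrite('pics/w7.png',f['image'])"
```

```text
(no output)
```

View pics/s7.png

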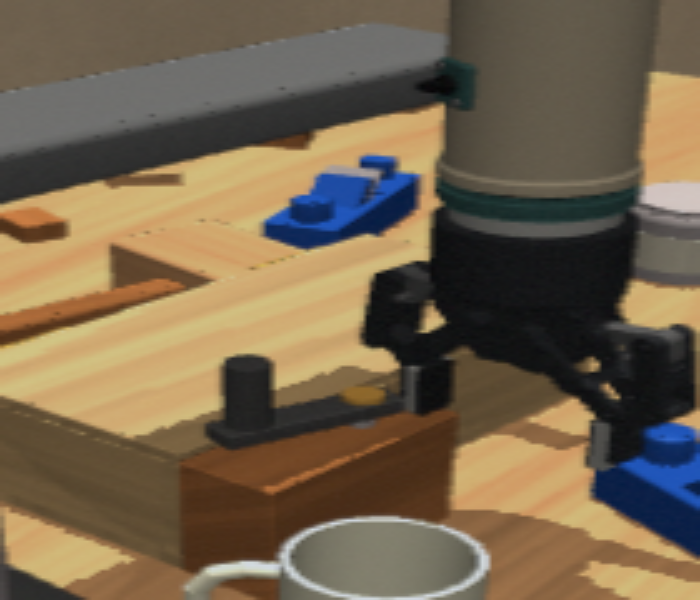

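The finger (428,385) passed just beyond the tail's end, 5–8 mm too far in −y. A small sensor bump on the wrist at (440,85) is near the bar, so I'm measuring that clearance before correcting.

```bash
python3 -c "
from h import *
s=st();f=grab('side');P=pts(f);Q=P.reshape(-1,3)[f['z_map'].ravel()>0]
ax=s['tcp_pos']-((Q[:,2]-s['tcp_pos'][2])[:,None])*s['T'][:,2]*1.0
L=np.array([inv(l0,lyaw,q) for q in Q[:,:2]])
d=Q[:,:2]-ax[:,:2];rr=np.hypot(*d.T)
k=(rr<.065)&(Q[:,2]>.28)&(Q[:,2]<.42)&(Q[:,0]<.47)
for z in np.arange(.28,.42,.01):
  j=k&(abs(Q[:,2]-z)<.005)
  if j.sum(): print(round(z,2),j.sum(),'rmax',rr[j].max().round(4),'lampx max',L[j,0].max().round(4),'at y',L[j][L[j,0].argmax(),1].round(3))
"
```

```text
t14.60 tcp [0.4182 0.1172 0.2652] xdir -9.5 tilt 0.0306 F [-0.1 -0.5  0.8] open 0.0848 case [-0.1579  0.0497] lamp [-0.0803 -0.2121]
0.28 88 rmax 0.0389 lampx max -0.0549 at y -0.185
0.29 219 rmax 0.0399 lampx max -0.0523 at y -0.188
0.3 249 rmax 0.0397 lampx max -0.0497 at y -0.193
0.31 221 rmax 0.038 lampx max -0.0584 at y -0.185
0.32 227 rmax 0.0383 lampx max -0.0564 at y -0.187
0.33 278 rmax 0.0643 lampx max -0.0343 at y -0.19
0.34 290 rmax 0.0645 lampx max -0.0344 at y -0.195
0.35 346 rmax 0.0644 lampx max -0.028 at y -0.215
0.36 265 rmax 0.0488 lampx max -0.0295 at y -0.205
0.37 249 rmax 0.0401 lampx max -0.0574 at y -0.185
0.38 248 rmax 0.0379 lampx max -0.0551 at y -0.186
0.39 262 rmax 0.0376 lampx max -0.0533 at y -0.188
0.4 260 rmax 0.038 lampx max -0.052 at y -0.189
0.41 186 rmax 0.0543 lampx max -0.0578 at y -0.184
```

```bash
python3 -c "
from h import *
s=st();f=grab('side');P=pts(f)
for v in range(118,138,3):
  print(v,[ (u,*(inv(l0,lyaw,P[v,u,:2])*1000).round(0).astype(int),int(P[v,u,2]*1000),f['image'][v,u].tolist()) for u in range(340,358,3)])
"
```

```text
t14.65 tcp [0.4181 0.1173 0.2652] xdir -9.5 tilt 0.0307 F [-0.5  0.   0.2] open 0.0850 case [-0.1581  0.0497] lamp [-0.0805 -0.212 ]
118 [(340, np.int64(-23), np.int64(-199), 355, [110, 111, 111]), (343, np.int64(-26), np.int64(-203), 354, [111, 112, 113]), (346, np.int64(-29), np.int64(-208), 354, [112, 114, 114]), (349, np.int64(-32), np.int64(-213), 354, [81, 84, 86]), (352, np.int64(-65), np.int64(-180), 369, [54, 66, 72]), (355, np.int64(-73), np.int64(-179), 371, [61, 74, 81])]
121 [(340, np.int64(-32), np.int64(-189), 354, [107, 108, 108]), (343, np.int64(-35), np.int64(-194), 353, [99, 101, 101]), (346, np.int64(-35), np.int64(-202), 351, [79, 81, 81]), (349, np.int64(-62), np.int64(-177), 364, [40, 41, 29]), (352, np.int64(-69), np.int64(-177), 366, [57, 59, 38]), (355, np.int64(-73), np.int64(-179), 366, [61, 74, 80])]
124 [(340, np.int64(-35), np.int64(-185), 350, [70, 70, 71]), (343, np.int64(-36), np.int64(-193), 348, [53, 54, 54]), (346, np.int64(-36), np.int64(-200), 347, [50, 51, 50]), (349, np.int64(-61), np.int64(-179), 358, [35, 36, 22]), (352, np.int64(-70), np.in
[... 774 characters left out ...]
61])]
133 [(340, np.int64(-37), np.int64(-184), 334, [47, 47, 47]), (343, np.int64(-36), np.int64(-193), 332, [45, 46, 45]), (346, np.int64(-37), np.int64(-200), 330, [39, 41, 40]), (349, np.int64(-64), np.int64(-176), 344, [33, 35, 20]), (352, np.int64(-73), np.int64(-173), 347, [50, 52, 41]), (355, np.int64(-74), np.int64(-179), 346, [54, 63, 61])]
136 [(340, np.int64(-35), np.int64(-186), 328, [37, 44, 52]), (343, np.int64(504), np.int64(-832), 5, [48, 75, 104]), (346, np.int64(508), np.int64(-855), -2, [110, 169, 209]), (349, np.int64(-56), np.int64(-186), 333, [58, 77, 91]), (352, np.int64(-73), np.int64(-174), 341, [38, 39, 27]), (355, np.int64(-75), np.int64(-178), 341, [54, 66, 70])]
```

The bump sits at +y (lamp x −62), clear of the bar edge (−35 measured). Backing out, shifting +y by 10 mm and pushing again.

Request:
{"api": "move_arm", "payload": {
  "increments": [
    {"hand": 85,"offset": [-18,0,0],"twist": 0},
    {"hand": 85,"offset": [0,-10,0],"twist": 0},
    {"hand": 85,"offset": [6,0,0],"twist": 0},
    {"hand": 85,"offset": [4,0,0],"twist": 0},
    {"hand": 85,"offset": [3,0,0],"twist": 0}
  ]
}}

```text
t: 15.32
tcp_pos: [0.4133, 0.1294, 0.2657]
tcp_rot: [0.997, -0.082, -0.014, -0.005]
wrist_force: [0.4, 0.2, -1.2]
opening: 0.0854
```

```bash
python3 -c "
from h import *
s=st();print(s['T'][:,2].round(4));knob()"
```

```text
t15.32 tcp [0.4133 0.1294 0.2657] xdir -9.4 tilt 0.0304 F [ 0.4  0.2 -1.2] open 0.0854 case [-0.1641  0.0613] lamp [-0.0871 -0.2008]
[-0.0275  0.0128 -0.9995]
n 221 mean case [-0.0945  0.1153] theta~ 1.405
lever 300 ((-97.06918334960938, 91.27470397949219), (100.96963500976562, 33.48257827758789), 60.860923767089844)
```

Request:
{"api": "move_arm", "payload": {
  "increments": [
    {"hand": 85,"offset": [3,0,0],"twist": 0},
    {"hand": 85,"offset": [2,0,0],"twist": 0},
    {"hand": 85,"offset": [2,0,0],"twist": 0},
    {"hand": 85,"offset": [0,0,0],"twist": 0},
    {"hand": 85,"offset": [0,0,0],"twist": 0}
  ]
}}

```text
t: 16.0
tcp_pos: [0.4172, 0.1279, 0.2645]
tcp_rot: [0.996, -0.083, -0.021, -0.005]
wrist_force: [-2.1, 1.2, 1.4]
opening: 0.0847
```

```bash
cat >> h.py <<'E'
def lever():
    f=grab('side');P=pts(f);Q=P.reshape(-1,3)[f['z_map'].ravel()>0];Q=Q[(Q[:,2]>.107)&(Q[:,2]<.119)]
    C=np.array([inv(c0,cyaw,q) for q in Q[:,:2]]);d=(C-[-.098,.07])*1000
    k=(d[:,1]>5)&(np.hypot(*d.T)<80);b=cv2.minAreaRect(d[k].astype(np.float32));print('lever',k.sum(),b,'theta',np.radians(b[2] if b[1][0]>b[1][1] else b[2]+90).round(3))
E
python3 -c "
from h import *
s=st();print(s['T'][:,2].round(4));lever()"
```

```text
t16.00 tcp [0.4172 0.1279 0.2645] xdir -9.5 tilt 0.0429 F [-2.1  1.2  1.4] open 0.0847 case [-0.16    0.0602] lamp [-0.083  -0.2016]
[-0.0408  0.0134 -0.9991]
lever 255 ((6.1592326164245605, 36.7191047668457), (66.69584655761719, 22.288867950439453), 78.42098999023438) theta 1.369
```

Request:
{"api": "move_arm", "payload": {
  "increments": [
    {"hand": 85,"offset": [2,1,0],"twist": 0},
    {"hand": 85,"offset": [2,1,0],"twist": 0},
    {"hand": 85,"offset": [2,0,0],"twist": 0},
    {"hand": 85,"offset": [0,0,0],"twist": 0},
    {"hand": 85,"offset": [0,0,0],"twist": 0}
  ]
}}

```text
t: 16.68
tcp_pos: [0.4205, 0.1249, 0.264]
tcp_rot: [0.996, -0.083, -0.025, -0.005]
wrist_force: [-2.1, 0.7, 2.5]
opening: 0.0852
```

```bash
python3 -c "
from h import *
s=st();print(s['T'][:,2].round(4));lever()"
```

```text
t16.68 tcp [0.4205 0.1249 0.264 ] xdir -9.5 tilt 0.0508 F [-2.1  0.7  2.5] open 0.0852 case [-0.1565  0.0576] lamp [-0.0793 -0.204 ]
[-0.0488  0.0139 -0.9987]
lever 238 ((-1.105818748474121, 38.03812789916992), (20.6368350982666, 66.17255401611328), 0.337470680475235) theta 1.577
```

Lever now fits at ≈1.58 rad, well clear. Backing out and moving toward the tab.

Request:
{"api": "move_arm", "payload": {
  "increments": [
    {"hand": 85,"offset": [-25,0,0],"twist": 0},
    {"hand": 85,"offset": [-30,15,-10],"twist": 0},
    {"hand": 85,"offset": [0,45,-12],"twist": 0},
    {"hand": 85,"offset": [0,50,-12],"twist": 0},
    {"hand": 85,"offset": [0,30,0],"twist": 0}
  ]
}}

```text
t: 17.35
tcp_pos: [0.3491, -0.0072, 0.302]
tcp_rot: [0.997, -0.079, -0.015, -0.003]
wrist_force: [1.2, -0.3, -0.3]
opening: 0.0846
```

Request:
{"api": "move_arm", "payload": {
  "increments": [
    {"hand": 85,"offset": [0,0,0],"twist": 10.5},
    {"hand": 85,"offset": [0,0,0],"twist": 10.5},
    {"hand": 85,"offset": [0,0,0],"twist": 10.5},
    {"hand": 85,"offset": [0,0,0],"twist": 10.5},
    {"hand": 85,"offset": [0,0,0],"twist": 10.5}
  ]
}}

```text
t: 17.98
tcp_pos: [0.354, -0.0125, 0.304]
tcp_rot: [0.853, -0.522, -0.005, 0.003]
wrist_force: [-0.0, -0.8, 0.9]
opening: 0.0854
```

```bash
python3 -c "
from h import *
s=st();print(s['T'].round(4));lever();w=fr(c0,cyaw,(-.098,-.085));print(w);to([*w,.29],np.degrees(cyaw)-90,s=s)"
```

```text
t17.98 tcp [ 0.354  -0.0125  0.304 ] xdir -62.9 tilt 0.0122 F [-0.  -0.8  0.9] open 0.0854 case [-0.208  -0.0861] lamp [-0.1226 -0.3505]
[[ 4.554e-01 -8.902e-01 -1.220e-02]
 [-8.903e-01 -4.555e-01  4.000e-04]
 [-5.900e-03  1.070e-02 -9.999e-01]]
lever 230 ((-1.8930158615112305, 37.971012115478516), (20.731101989746094, 65.69432067871094), 1.962085247039795) theta 1.605
[ 0.46355691 -0.02305436]
offset [ 59.3 -92.9  12.7]
twist 33.2
```

Request:
{"api": "move_arm", "payload": {
  "increments": [
    {"hand": 85,"offset": [0,0,0],"twist": 10.5},
    {"hand": 85,"offset": [0,0,0],"twist": 10.5},
    {"hand": 85,"offset": [0,0,0],"twist": 10},
    {"hand": 85,"offset": [0,-30,0],"twist": 1.5},
    {"hand": 85,"offset": [0,-30,0],"twist": 0}
  ]
}}

```text
t: 18.65
tcp_pos: [0.4172, -0.0196, 0.3051]
tcp_rot: [-0.672, 0.741, -0.002, -0.002]
wrist_force: [-0.3, -0.3, 0.9]
opening: 0.0846
```

```bash
python3 -c "
from h import *
s=st();print(s['T'].round(4));w=fr(c0,cyaw,(-.098,-.085));to([*w,.29],np.degrees(cyaw)-90,s=s)
f=grab('wrist');cv2.imwrite('pics/w8.png',f['image']);P=pts(f);hsv=cv2.cvtColor(f['image'],cv2.COLOR_BGR2HSV)
k=(P[...,2]>.085)&(P[...,2]<.106)&(f['z_map']>0);C=np.einsum('ij,nj->ni',np.array([[np.cos(cyaw),np.sin(cyaw)],[-np.sin(cyaw),np.cos(cyaw)]]),P[k][:,:2]-c0)
j=(C[:,0]<-.075)&(C[:,0]>-.125)&(C[:,1]<0);c=C[j];print(j.sum());print(cv2.minAreaRect(c.astype(np.float32)*1000))
j=(C[:,1]<-.02)&(abs(C[:,1]+.085)>.02);print('front edge',np.percentile(C[j,0],[1,3]), C[j,1].min())"
```

```text
t18.65 tcp [ 0.4172 -0.0196  0.3051] xdir -95.6 tilt 0.0057 F [-0.3 -0.3  0.9] open 0.0846 case [-0.1445 -0.0865] lamp [-0.0592 -0.3472]
[[-9.780e-02 -9.952e-01 -8.000e-04]
 [-9.952e-01  9.780e-02 -5.600e-03]
 [ 5.700e-03  2.000e-04 -1.000e+00]]
offset [ -1.2 -46.5  15. ]
twist 0.5
3361
((-101.45587921142578, -152.2517547607422), (163.5449981689453, 38.096099853515625), 82.93038940429688)
front edge [-0.16352669 -0.14960701] -0.23660557265246962
```

```bash
python3 -c "
from h import *
f=grab('wrist');P=pts(f);hsv=cv2.cvtColor(f['image'],cv2.COLOR_BGR2HSV)
k=(P[...,2]>.09)&(P[...,2]<.106)&(f['z_map']>0);C=np.einsum('ij,hwj->hwi',np.array([[np.cos(cyaw),np.sin(cyaw)],[-np.sin(cyaw),np.cos(cyaw)]]),P[...,:2]-c0)*1000
j=k&(C[...,0]<-74)&(C[...,0]>-125)&(abs(C[...,1]+85)<40)&(hsv[...,1]>60)
m=cv2.morphologyEx(j.astype(np.uint8),cv2.MORPH_OPEN,np.ones((3,3)));n,l,st_,ce=cv2.connectedComponentsWithStats(m)
for i in range(1,n):
  if st_[i,4]>30: print(st_[i],cv2.minAreaRect(C[l==i].astype(np.float32)),hsv[l==i].mean(0),P[l==i][:,2].mean())
cv2.imwrite('pics/w9.png',cv2.convertScaleAbs(f['image'],alpha=1.3))"
```

```text
[ 297  131   36   59 2047] ((-92.55332946777344, -83.98591613769531), (21.96249771118164, 36.98072052001953), 89.513671875) [ 13.09721544 173.43722521 140.4147533 ] 0.09882092289365305
```

View pics/w9.png

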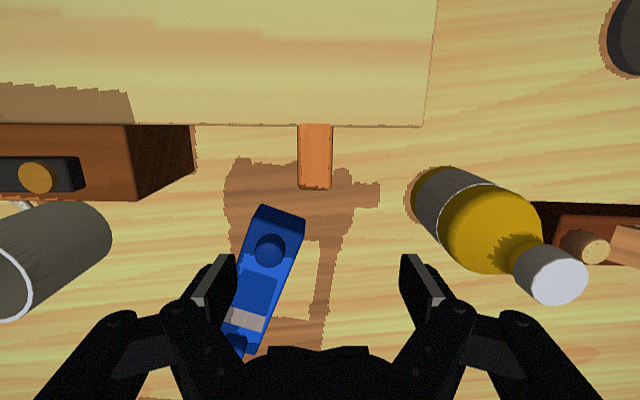

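Wrist view: tab at (315,155), fitted at case y −84, front end x −111; glue bottle (480,220) and lever (45,175) are clear of the fingers. Moving over the tab and descending.

Request:
{"api": "move_arm", "payload": {
  "increments": [
    {"hand": 85,"offset": [-1,-25,0],"twist": 0.3},
    {"hand": 85,"offset": [0,-21,0],"twist": 0},
    {"hand": 85,"offset": [0,0,25],"twist": 0},
    {"hand": 85,"offset": [0,0,20],"twist": 0},
    {"hand": 85,"offset": [0,0,5],"twist": 0}
  ],
  "newtons": 30
}}

```text
t: 19.38
tcp_pos: [0.4659, -0.0249, 0.2545]
tcp_rot: [-0.673, 0.739, -0.005, -0.001]
wrist_force: [0.6, 0.3, 0.8]
opening: 0.0848
```

```bash
python3 -c "
from h import *
s=st();print(s['T'][:,2].round(4));w=fr(c0,cyaw,(-.098,-.0845));to([*w,.249],np.degrees(cyaw)-90,s=s)"
```

```text
t19.38 tcp [ 0.4659 -0.0249  0.2545] xdir -95.3 tilt 0.0103 F [0.6 0.3 0.8] open 0.0848 case [-0.0955 -0.0866] lamp [-0.0102 -0.3445]
[ 0.0049 -0.009  -0.9999]
offset [-2.2  2.5  5.5]
twist 0.7
```

Request:
{"api": "move_arm", "payload": {
  "increments": [
    {"hand": 85,"offset": [-3,3,4],"twist": 0.7},
    {"hand": 85,"offset": [0,0,0],"twist": 0},
    {"hand": 15,"offset": [0,0,0],"twist": 0},
    {"hand": 15,"offset": [0,0,0],"twist": 0},
    {"hand": 15,"offset": [0,0,0],"twist": 0}
  ],
  "newtons": 30
}}

```text
t: 20.0
tcp_pos: [0.4631, -0.0216, 0.2522]
tcp_rot: [-0.669, 0.743, -0.007, -0.0]
wrist_force: [-0.1, -0.8, -0.1]
opening: 0.0317
```

Request:
{"api": "move_arm", "payload": {
  "increments": [
    {"hand": 15,"offset": [0,0,0],"twist": 0},
    {"hand": 15,"offset": [0,0,0],"twist": 0},
    {"hand": 15,"offset": [0,0,0],"twist": 0},
    {"hand": 15,"offset": [0,0,0],"twist": 0},
    {"hand": 15,"offset": [0,0,0],"twist": 0}
  ]
}}

```text
t: 20.62
tcp_pos: [0.4631, -0.0221, 0.2524]
tcp_rot: [-0.669, 0.743, -0.007, -0.001]
wrist_force: [-0.8, -0.7, 1.8]
opening: 0.0213
```

```bash
cat >> h.py <<'E'
def lid():
    s=st();T=s['T'];g=s['tcp_pos']+.153*T[:,2];c=inv(c0,cyaw,g[:2]);dx=.08-c[0];dz=g[2]-.09
    print('grasp case',c.round(4),g[2].round(4),'rad %.4f lid~ %.3f'%(np.hypot(dx,dz),np.arctan2(dz,dx)),'T',T[:,2].round(3));return s
E
python3 -c "
from h import *
lid();lever()"
```

```text
t20.62 tcp [ 0.4631 -0.0221  0.2524] xdir -96.0 tilt 0.0138 F [-0.8 -0.7  1.8] open 0.0213 case [-0.0986 -0.0841] lamp [-0.0135 -0.3422]
grasp case [-0.0971 -0.0856] 0.0995 rad 0.1774 lid~ 0.053 T [ 0.008 -0.011 -1.   ]
lever 233 ((-1.533207893371582, 38.11809539794922), (20.556806564331055, 65.78145599365234), 0.09402495622634888) theta 1.572
```

Tab gripped (21 mm). Raising along the arc in steps.

Request:
{"api": "move_arm", "payload": {
  "increments": [
    {"hand": 15,"offset": [0,-1,-8],"twist": 0},
    {"hand": 15,"offset": [0,-2,-12],"twist": 0},
    {"hand": 15,"offset": [0,-3,-12],"twist": 0},
    {"hand": 15,"offset": [0,-4,-12],"twist": 0},
    {"hand": 15,"offset": [0,-4,-11],"twist": 0}
  ]
}}

```text
t: 21.3
tcp_pos: [0.4757, -0.0232, 0.3088]
tcp_rot: [-0.669, 0.743, -0.005, -0.003]
wrist_force: [0.9, -2.3, -6.8]
opening: 0.0213
```

```bash
cat >> h.py <<'E'
def arc(s,targets,R_=.178):
    # rows in tool y,z (mm) through lid angles; start = measured grasp point
    T=s['T'];p=s['tcp_pos'].copy();z0=p[2]
    for b in targets:
        c=fr(c0,cyaw,(.08-R_*np.cos(b),-.085));g=np.array([*c,.09+R_*np.sin(b)]);q=g-.153*T[:,2]
        print(round(b,2),(T.T@(q-p)*1000).round(1));p=q
E
python3 -c "
from h import *
s=lid();arc(s,[.40,.48,.56,.64,.72,.8])"
```

```text
t21.30 tcp [ 0.4757 -0.0232  0.3088] xdir -96.0 tilt 0.0114 F [ 0.9 -2.3 -6.8] open 0.0213 case [-0.0859 -0.0838] lamp [-0.0008 -0.3412]
grasp case [-0.0856 -0.0856] 0.1558 rad 0.1782 lid~ 0.378 T [ 0.001 -0.011 -1.   ]
0.4 [-0.5 -1.6 -3.5]
0.48 [  0.2  -6.1 -12.9]
0.56 [  0.2  -7.1 -12.3]
0.64 [  0.1  -8.1 -11.7]
0.72 [  0.1  -9.  -11.1]
0.8 [  0.1  -9.8 -10.3]
```

Request:
{"api": "move_arm", "payload": {
  "increments": [
    {"hand": 15,"offset": [0,-6,-13],"twist": 0},
    {"hand": 15,"offset": [0,-7,-13],"twist": 0},
    {"hand": 15,"offset": [0,-8,-12],"twist": 0},
    {"hand": 15,"offset": [0,-9,-11],"twist": 0},
    {"hand": 15,"offset": [0,-10,-10],"twist": 0}
  ]
}}

```text
t: 21.92
tcp_pos: [0.5161, -0.0272, 0.3713]
tcp_rot: [-0.67, 0.742, -0.004, -0.006]
wrist_force: [-2.0, -3.7, -6.4]
opening: 0.0214
```

```bash
python3 -c "
from h import *
s=lid();arc(s,[.75,.83,.91,.99,1.07,1.15,1.23])"
```

```text
t21.93 tcp [ 0.5161 -0.0272  0.3713] xdir -95.9 tilt 0.0137 F [-2.  -3.7 -6.4] open 0.0214 case [-0.0453 -0.0836] lamp [ 0.0397 -0.3387]
grasp case [-0.0456 -0.0856] 0.2183 rad 0.1796 lid~ 0.796 T [-0.003 -0.013 -1.   ]
0.75 [-0.8  4.6  7. ]
0.83 [  0.2 -10.1 -10. ]
0.91 [  0.2 -10.9  -9.2]
0.99 [  0.1 -11.6  -8.3]
1.07 [  0.1 -12.2  -7.4]
1.15 [  0.1 -12.7  -6.4]
1.23 [  0.1 -13.2  -5.3]
```

Request:
{"api": "move_arm", "payload": {
  "increments": [
    {"hand": 15,"offset": [0,-11,-9],"twist": 0},
    {"hand": 15,"offset": [0,-11,-8],"twist": 0},
    {"hand": 15,"offset": [0,-12,-7],"twist": 0},
    {"hand": 15,"offset": [0,-13,-6],"twist": 0},
    {"hand": 15,"offset": [0,-13,-5],"twist": 0}
  ]
}}

```text
t: 22.55
tcp_pos: [0.575, -0.0333, 0.409]
tcp_rot: [-0.67, 0.742, 0.001, -0.012]
wrist_force: [-4.6, -2.9, -1.4]
opening: 0.0213
```

```bash
python3 -c "
from h import *
s=lid();arc(s,[1.2,1.28,1.36,1.44,1.5,1.55])"
```

```text
t22.55 tcp [ 0.575  -0.0333  0.409 ] xdir -95.8 tilt 0.0232 F [-4.6 -2.9 -1.4] open 0.0213 case [ 0.0139 -0.0834] lamp [ 0.0988 -0.3351]
grasp case [ 0.0113 -0.0858] 0.256 rad 0.1797 lid~ 1.178 T [-0.019 -0.014 -1.   ]
1.2 [-0.8 -4.2  0.1]
1.28 [  0.1 -13.4  -4.9]
1.36 [  0.1 -13.7  -3.8]
1.44 [  0.1 -14.   -2.7]
1.5 [  0.1 -10.6  -1.3]
1.55 [ 0.  -8.9 -0.6]
```

Request:
{"api": "move_arm", "payload": {
  "increments": [
    {"hand": 15,"offset": [0,-14,-4],"twist": 0},
    {"hand": 15,"offset": [0,-14,-3],"twist": 0},
    {"hand": 15,"offset": [0,-14,-2],"twist": 0},
    {"hand": 15,"offset": [0,-10,-1],"twist": 0},
    {"hand": 15,"offset": [0,-6,0],"twist": 0}
  ]
}}

```text
t: 23.18
tcp_pos: [0.6335, -0.0396, 0.4228]
tcp_rot: [-0.67, 0.742, 0.003, -0.014]
wrist_force: [-4.2, -2.8, 1.1]
opening: 0.0209
```

```bash
python3 -c "
from h import *
s=lid();arc(s,[1.5,1.55])"
```

```text
t23.18 tcp [ 0.6335 -0.0396  0.4228] xdir -95.8 tilt 0.0293 F [-4.2 -2.8  1.1] open 0.0209 case [ 0.0727 -0.0835] lamp [ 0.1575 -0.3318]
grasp case [ 0.069 -0.086] 0.2698 rad 0.1802 lid~ 1.510 T [-0.026 -0.014 -1.   ]
1.5 [-1.1  1.5  2.3]
1.55 [ 0.  -8.9 -0.6]
```

Request:
{"api": "move_arm", "payload": {
  "increments": [
    {"hand": 15,"offset": [0,-6,1],"twist": 0},
    {"hand": 15,"offset": [0,-3,0],"twist": 0},
    {"hand": 15,"offset": [0,0,0],"twist": 0},
    {"hand": 15,"offset": [0,0,0],"twist": 0},
    {"hand": 15,"offset": [0,0,0],"twist": 0}
  ]
}}

```text
t: 23.8
tcp_pos: [0.6429, -0.0406, 0.4232]
tcp_rot: [-0.67, 0.742, 0.003, -0.014]
wrist_force: [-2.6, -4.0, -2.8]
opening: 0.0214
```

Request:
{"api": "move_arm", "payload": {
  "increments": [
    {"hand": 60,"offset": [0,0,0],"twist": 0},
    {"hand": 60,"offset": [0,0,0],"twist": 0},
    {"hand": 60,"offset": [0,0,0],"twist": 0},
    {"hand": 60,"offset": [0,0,0],"twist": 0},
    {"hand": 60,"offset": [0,0,0],"twist": 0}
  ]
}}

```text
t: 24.42
tcp_pos: [0.6449, -0.0389, 0.4253]
tcp_rot: [-0.671, 0.742, 0.001, -0.009]
wrist_force: [0.1, -0.8, -1.1]
opening: 0.0601
```

Request:
{"api": "move_arm", "payload": {
  "increments": [
    {"hand": 60,"offset": [0,0,-15],"twist": 0},
    {"hand": 60,"offset": [0,0,-30],"twist": 0},
    {"hand": 60,"offset": [0,0,-35],"twist": 0},
    {"hand": 60,"offset": [0,0,-30],"twist": 0},
    {"hand": 60,"offset": [0,0,0],"twist": 0}
  ]
}}

```text
t: 25.05
tcp_pos: [0.6463, -0.0376, 0.5427]
tcp_rot: [-0.671, 0.742, -0.001, -0.008]
wrist_force: [0.5, 0.2, 0.3]
opening: 0.0601
```

```bash
python3 -c "
from h import *
st();lever()
D=[]
for n in('scene','side'):
  f=grab(n);P=pts(f);Q=P.reshape(-1,3)[f['z_map'].ravel()>0];D.append(Q);cv2.imwrite('pics/end_%s.png'%n,f['image'])
Q=np.concatenate(D)
c,s_=np.cos(cyaw),np.sin(cyaw);C=(Q[:,:2]-c0)@np.array([[c,-s_],[s_,c]])
for z in (.13,.17,.21,.235):
  k=(abs(Q[:,2]-z)<.006)&(abs(C[:,0]-.08)<.06)&(abs(C[:,1])<.14);print(z,k.sum(),np.percentile(C[k,0],[5,50,95]).round(4))
k=(Q[:,1]<-.2)&(Q[:,1]>-.42)&(Q[:,0]>.25)&(Q[:,0]<.45)&(Q[:,2]>.036)&(Q[:,2]<.05);print('plane',cv2.minAreaRect(Q[k][:,:2].astype(np.float32)),np.median(Q[k][:,2]))
def b(n,x0,x1,y0,y1,zl,zh):
  k=(Q[:,0]>x0)&(Q[:,0]<x1)&(Q[:,1]>y0)&(Q[:,1]<y1)&(Q[:,2]>zl)&(Q[:,2]<zh);print(n,k.sum(),((Q[k].min(0)+Q[k].max(0))/2).round(3))
b('mug',.35,.46,.18,.29,.08,.1);b('glue',.36,.45,-.19,-.1,.14,.16);b('tin',.48,.6,-.38,-.26,.075,.09);b('mallet',.63,.8,-.15,0,.06,.07)
"
echo initial; python3 -c "
import numpy as np
D=[np.load(n+'0.npz') for n in('scene','side')];Q=np.concatenate([d['P'].reshape(-1,3)[d['z'].ravel()>0] for d in D])
def b(n,x0,x1,y0,y1,zl,zh):
  k=(Q[:,0]>x0)&(Q[:,0]<x1)&(Q[:,1]>y0)&(Q[:,1]<y1)&(Q[:,2]>zl)&(Q[:,2]<zh);print(n,k.sum(),((Q[k].min(0)+Q[k].max(0))/2).round(3))
b('mug',.35,.46,.18,.29,.08,.1);b('glue',.36,.45,-.19,-.1,.14,.16);b('tin',.48,.6,-.38,-.26,.075,.09);b('mallet',.63,.8,-.15,0,.06,.07)"
```

```text
t25.05 tcp [ 0.6463 -0.0376  0.5427] xdir -95.8 tilt 0.0154 F [0.5 0.2 0.3] open 0.0601 case [ 0.0852 -0.0801] lamp [ 0.1698 -0.3278]
lever 232 ((-1.5751047134399414, 38.589351654052734), (20.10502052307129, 65.70044708251953), 0.8947824239730835) theta 1.586
0.13 612 [0.0742 0.0778 0.0883]
0.17 671 [0.0704 0.0737 0.0847]
0.21 727 [0.0622 0.0703 0.0811]
0.235 544 [0.0676 0.0761 0.0785]
plane ((0.35756927728652954, -0.30356258153915405), (0.1530107855796814, 0.057365477085113525), 81.90824127197266) 0.04182512599935584
mug 678 [0.41  0.235 0.087]
glue 163 [ 0.405 -0.142  0.147]
tin 555 [ 0.542 -0.319  0.081]
mallet 1100 [ 0.704 -0.069  0.065]
initial
mug 671 [0.412 0.236 0.087]
glue 159 [ 0.405 -0.143  0.147]
tin 552 [ 0.542 -0.319  0.08 ]
mallet 1473 [ 0.706 -0.07   0.065]
```

View pics/end_side.png

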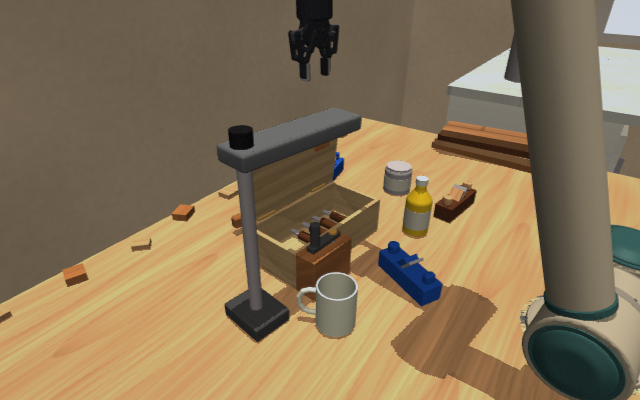

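The final picture shows the lid upright (290,185), lever swung aside (320,240), plane sole down at (455,203), and the gripper clear. The lid's slope gives about 1.48 rad, and the bystanders are within about 2 mm of where they started. Handing in.

```bash
python3 -c "
from bench import r
print(r.hand_in())"
```

```text
the job is handed in; nothing more can be done
None
```

The job is done and handed in at about 25 s on the robot's clock. `hand_in` reports no verdict, so the results below are from my own last camera checks.

**What I did**
- I lifted the wooden plane off the lid and set it sole down on free bench near (0.357, −0.304).
- I pushed the latch knob from the far side of the lamp bar until the wrist came close to the bar. I then went round the bar's free end and pushed the lever's short tail to finish.
- I gripped the pull tab at 30 N and raised the lid along its arc, then let go and backed off upward.

**What the last checks showed**
- **Plane:** its body top is at 42 mm, which is flat on the bench and well away from the case.
- **Latch:** the lever fit gives about 1.58 rad, past the 1.32 needed.
- **Lid:** it stands by itself at about 1.48 rad from the depth slope. The gripper position just before release suggested about 1.55. Both are well past 1.3.
- **Bystanders:** the mug, glue, tin and mallet are within about 2 mm of where they started, which is measurement noise.
- **Forces:** the wrist force read at the end of each move stayed under about 9 N.

**What went wrong on the way**
- My first tail push missed the lever by a few millimetres and had to be repeated.
- The tool drifted up to 0.05 rad off vertical during the moves, and I allowed for that in the later ones.

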